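Dry the washed filter bowls

ROBOT

A 7-joint arm with a two-finger parallel gripper is mounted at the origin on the work surface. World frame = base frame: x ahead of the robot, y to its left, z up, the work surface at z = 0. Lengths are in m, angles in rad, forces in N, time in s.
With the tool pointing down it reaches from about 0.35 to 0.9 m from the base axis. Payload 7.2 kg.
Tool frame: the origin (TCP) lies midway between the tips of the shut fingers; the grasp point (between the pads) lies 19 mm behind it (r.hold_point_z is the z of the grasp point in the tool frame, in m); z points along the fingers, x is the direction in which the jaws open and shut, and the axes are right-handed (so a half turn about z gives the same grasp; the last joint's range is limited). The gripper opens to 85 mm and grips with 20 to 120 N. Pads are 22 mm wide; open, the fingers measure 114 mm over their backs; the gripper's body (76 mm by 85 mm) begins 54 mm behind the grasp point. The pads swing forward as they close: fully open they stand 13 mm farther back than shut.
Start: joints at [-0.068, 0.411, -0.013, 1.596, 0.006, 1.134, -0.082], TCP at [0.625, -0, 0.231] pointing down, gripper open.
Joint ranges: [-2.95, 2.95], [-0.29, 1.99], [-1.47, 1.44], [0.14, 2.54], [-1.03, 4.17], [0.13, 1.85], [-2.86, 2.86]. Speed limits (rad/s): [2.39, 2.39, 3.01, 3.01, 3.14, 3.14, 3.14].

INTERFACE

Orientations are given as a unit quaternion [w, x, y, z].
In Python, from bench import r gives the robot as it stands.
- The arm moves only by the shell command python3 -m jog 'ROWS' [FORCE]. ROWS is JSON, a list of rows, each a list of 7 numbers: the shift along the tool's x, y, z in mm, then the turn, a rotation vector about the tool's x, y, z in degrees, then the finger opening in mm, from 0 to 85.4. In form: [[dx, dy, dz, ax, ay, az, fingers], ...]. A call has 1 to 8 rows; each row shifts and turns the commanded pose from where the row before left it, along the tool's axes as they then stand; what a row does not reach is not made up. A row lasts 1/12 s, in which the tool goes at most 41.7 mm and 7.16 degrees, less where a joint would pass 70% of its speed; a pose out of reach is approached as far as the arm can. A call with a gripper value outside its range is refused whole. The fingers move at their own pace and stop on an object; FORCE is the grip in N (left out, the last holds). Time passes only in rows, so rows that do not move let the fingers close. It gives the time, the measured TCP pose, the force and the opening at its end, in the units of the state.
- r.read_state(): the state, without advancing time (a new reading comes with each control period).
- r.camera(name): name is "scene" or "side" or "wrist"; returns the picture (384x512x3 uint8, red, green, blue); there is no depth.
- r.get_calibration(name): a dict with "mtx" (3x3 intrinsics, pixels), "R" (3x3) and "t" (3): a world point X has camera coordinates R X + t. Camera axes: x right, y down, z forward; pixel columns grow to the right and rows downward; lengths in m; the calibration is good to about 2 mm. A picture is of the moment at which its call begins: read the wrist's pose just before it. get_calibration takes no time and is no camera call; for the wrist camera it gives the pose at the moment of the call.
- r.job_done(): hands the job in, once; it reports no verdict.
The state is a dict: "time_s": time; "joint_positions": joint angles; "qd": joint speeds; "tau": joint torques, N m; "tcp_pos": TCP position; "ee_rot": TCP orientation; "contact_force": force on the tool from outside, world axes, zero at the start; "torque": the same for the moment, N m; "width": finger opening in m.
Only numpy, scipy, OpenCV 4.12 (cv2) and the standard library are available. Lean on these libraries where they do the work, as an engineer would, in place of code of your own. Each camera call takes 0.05 s, during which the arm holds its last target.

TASK

Pull the peg tray of the drying box right out and set every washed filter bowl from the mat upside down over a drying peg of its own, pushed down until its rim rests on the peg's collar. Then push the tray fully home under the hood, and only after that throw the blower's switch lever right over to start drying. Leave the jar, the screwdriver and the bearing alone; if a bowl gets knocked aside, put it right.

Things in the scene. Friction and masses are not known exactly. Their poses are not given: they have to be found in the camera images.
- bowl1_center (a point): filter bowl: square bare-metal can, 40 x 40 mm outside, 80 mm long, walls 3.5 mm, bore 33 mm square and 75 mm deep, about 90 g; one end open (mouth), the other closed with a brass plug (14 mm wide, 6 mm long). Point: centre of the can; x axis out of the mouth along the can, y and z square to its side faces. Starts lying on the mat. Two or three bowls are there; an absent one reads None.
- bowl1_mouth (a point): centre of bowl 1's open mouth, 40 mm from its centre along its x axis
- bowl1: bowl 1 itself; origin on the middle of one side face, 20 mm from the centre against its z axis, axes as for its centre
- bowl2_center (a point): another filter bowl, same as bowl1 in every way (centre, x axis out of the mouth)
- bowl2_mouth (a point): centre of bowl 2's open mouth, 40 mm from its centre along its x axis
- bowl2: bowl 2 itself; origin on the middle of one side face, 20 mm from the centre against its z axis, axes as for its centre
- bowl3_center (a point): another filter bowl, same as bowl1 in every way (centre, x axis out of the mouth)
- bowl3_mouth (a point): centre of bowl 3's open mouth, 40 mm from its centre along its x axis
- bowl3: bowl 3 itself; origin on the middle of one side face, 20 mm from the centre against its z axis, axes as for its centre
- seat1 (a point): drying peg 1: centre of the top of its dark steel collar (50 mm disc, 32 mm above the bench), where an inverted bowl's rim rests. A white peg 22 mm thick rises 52 mm from it, the last 12 mm tapering to 8 mm. Three pegs in a row across the tray, 90 mm apart, move with it; x is the tray's closing direction, z up.
- seat2 (a point): drying peg 2: centre of the top of its dark steel collar (50 mm disc, 32 mm above the bench), where an inverted bowl's rim rests. A white peg 22 mm thick rises 52 mm from it, the last 12 mm tapering to 8 mm. Three pegs in a row across the tray, 90 mm apart, move with it; x is the tray's closing direction, z up.
- seat3 (a point): drying peg 3: centre of the top of its dark steel collar (50 mm disc, 32 mm above the bench), where an inverted bowl's rim rests. A white peg 22 mm thick rises 52 mm from it, the last 12 mm tapering to 8 mm. Three pegs in a row across the tray, 90 mm apart, move with it; x is the tray's closing direction, z up.
- post (a point): the tray's pull: a black upright post 14 mm thick on a tongue in front of the tray; the point is on its axis 60 mm above the bench, 25 mm below its top, 44 mm above the tongue. It moves with the tray, 85 mm in front of the hood when shut; the peg row is 145 mm behind it. x is the tray's closing direction (away from the robot).
- tray (a joint): how far the peg tray is pulled out of the hood, m: 0 is shut (home), 0.15 fully out; it slides towards the robot with about 3 N of friction and stays where it is left. Starts between 0 and 0.05
- dryer: the drying box, fixed: grey side walls, clear plastic roof and back, 308 mm wide, 170 deep, 160 high, open in front. Origin at bench level in the middle of the open front; x into the box, z up. The tray (270 mm wide) slides out of the front; right out, the peg row is 90 mm in front of the hood and the tray's 32 mm high lip 90 mm in front of the pegs.
- mat: black rubber draining mat, 360 x 200 mm, 4 mm thick, fixed on the bench; origin under its centre, x along its long side
- switch (a joint): angle of the blower's toggle lever, rad: 0 is off (leaning towards its box's -x side), 1.0 is fully over (on, leaning to +x); stays where it is left
- switch_tip (a point): centre of the black ball (26 mm wide) at the end of the blower's toggle lever; the lever is a 10 mm rod, the ball 80 mm from its pivot
- switch_base: the switch box: grey, 70 (x) x 50 (y) x 25 mm high, fixed; origin under its centre. The lever pivots 22 mm above the origin about the box's y axis: it leans 0.5 rad from upright to -x at 0 (off) and 0.5 rad to +x at 1.0 (on); pushing the ball with about 1 N along +x moves it
- jar: bystander: amber glass jar with a steel lid, 60 mm wide, 90 mm high; origin under its centre
- driver: bystander: screwdriver lying on the bench
- bearing: bystander: steel ring bearing, 52 mm wide, 16 mm high, lying flat
There are look-alikes about, which are no part of the job. Leave any green or pink look-alike of the bowl3 alone.

How it is judged:
By the outcome, as a careful person would: the job done as asked, in the order asked, and still so for the second after the job is handed in, with the robot touching nothing.
Of bowl1, bowl2, bowl3 only 2 to 3 are there at a start; the rules pass over those that are not, and their reading is None.
At some moment in a run one of bowl1, bowl2, bowl3 may be knocked a few centimetres aside while the robot is not near it.
It also fails if it takes over 210 s, if anything falls off the work surface, if the arm or the gripper's body presses on something with over 40 N, if the wrist force passes 120 N, or if a joint passes its speed limit or range.

## Working session

There is one attempt and no reset: what is moved stays moved. The work goes in short steps, Python scripts to look and compute and a shell command to move; the robot and the scene stay as the last step left them, time stands still between calls to the robot, and variables do not carry over. Pictures are saved under pics/ and viewed, and the job is handed in when it is done.

```bash
ls; mkdir -p pics
python3 - <<'E'
from bench import r
import cv2
for n in ["scene","side","wrist"]:
    c=r.get_calibration(n); im=r.camera(n)
    cv2.imwrite(f"pics/{n}0.png",im[:,:,::-1])
    print(n,c["mtx"].round(1).tolist(),c["R"].round(3).tolist(),c["t"].round(3).tolist())
print(r.read_state())
print(r.hold_point_z)
E
```

```text
pics
scene [[408.5, 0.0, 258.5], [0.0, 408.5, 192.6], [0.0, 0.0, 1.0]] [[0.439, 0.898, 0.014], [0.676, -0.32, -0.664], [-0.592, 0.301, -0.748]] [-0.242, -0.321, 1.606]
side [[391.5, 0.0, 256.6], [0.0, 391.5, 186.7], [0.0, 0.0, 1.0]] [[0.682, -0.731, 0.015], [-0.429, -0.417, -0.801], [0.592, 0.54, -0.598]] [-0.382, 0.289, 0.922]
wrist [[323.2, 0.0, 256.4], [0.0, 323.2, 193.3], [0.0, 0.0, 1.0]] [[1.0, -0.001, -0.003], [-0.0, -0.965, 0.26], [-0.003, -0.26, -0.965]] [-0.623, -0.034, 0.377]
{'time_s': 0.15, 'joint_positions': array([-0.06819351,  0.41173383, -0.01273232,  1.59682304,  0.00558508,
        1.1342269 , -0.08221058]), 'qd': array([-0.00270624, -0.00039892,  0.00200101, -0.00378367, -0.00105461,
        0.00121537,  0.00022314]), 'tau': array([ 8.68001844e-04, -6.01035547e+01,  6.82709701e-01, -2.99646127e+01,
        1.39312408e-02,  7.85868731e-03, -1.85852571e-05]), 'tcp_pos': array([ 6.24656919e-01, -1.72255660e-05,  2.30646871e-01]), 'ee_rot': array([ 2.90821993e-05,  9.99999833e-01,  9.36538840e-06, -5.77219548e-04]), 'contact_force': array([-0.03182491,  0.07986173,  1.03322757]), 'torque': array([-0.01213131, -0.00901057,  0.01041596]), 'width': 0.08559746692130897}
-0.0187
```

View pics/scene0.png

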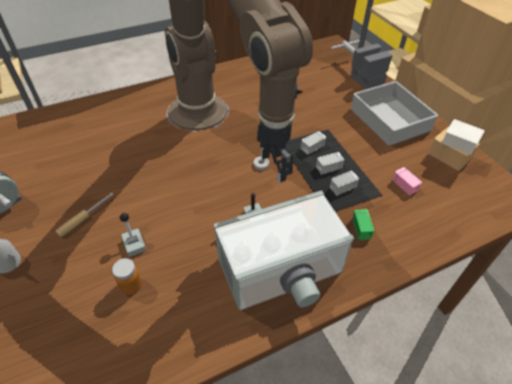

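View pics/side0.png

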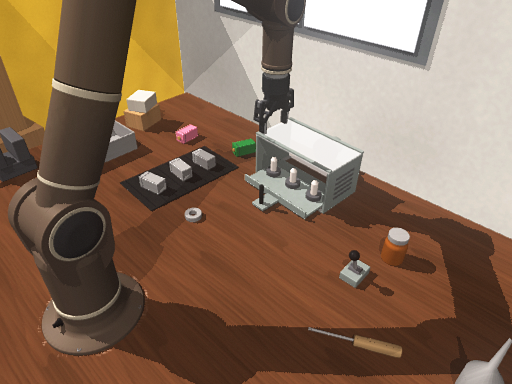

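View pics/wrist0.png

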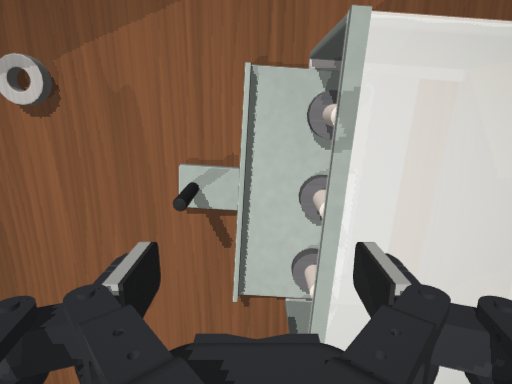

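```bash
cat > h.py <<'E'
from bench import r
import cv2, numpy as np
from scipy.spatial.transform import Rotation as Ro
def snap(n,name,crop=None,k=1):
    c=r.get_calibration(n); im=r.camera(n); np.savez(f"pics/{name}.npz",im=im,**{a:c[a] for a in("mtx","R","t")})
    b=im[:,:,::-1]
    if crop: x0,x1,y0,y1=crop; b=b[y0:y1,x0:x1]
    cv2.imwrite(f"pics/{name}.png",cv2.resize(b,None,fx=k,fy=k,interpolation=cv2.INTER_CUBIC)); return im,c
def load(name):
    d=np.load(f"pics/{name}.npz"); return d["im"],d
def ray(c,uv):
    d=np.linalg.inv(c["mtx"])@np.r_[uv,1.]; R=c["R"]; return -R.T@c["t"],R.T@d
def onz(c,uv,z):
    o,d=ray(c,uv); return o+d*(z-o[2])/d[2]
def proj(c,X):
    p=c["mtx"]@(c["R"]@np.asarray(X)+c["t"]); return p[:2]/p[2]
def tri(l):
    A=np.zeros((3,3));b=np.zeros(3)
    for c,uv in l:
        o,d=ray(c,uv); d=d/np.linalg.norm(d); P=np.eye(3)-np.outer(d,d); A+=P;b+=P@o
    X=np.linalg.solve(A,b); return X,[np.round(proj(c,X)-uv,1) for c,uv in l]
def st():
    s=r.read_state(); q=s["ee_rot"]; R=Ro.from_quat([q[1],q[2],q[3],q[0]]).as_matrix()
    return s,R
def delta(p,R=None):
    "tool-axis mm shift to bring TCP to p"
    s,R0=st(); return (R0.T@(np.asarray(p)-s["tcp_pos"])*1e3).round(1)
E
python3 - <<'E'
from h import *
for n,cr,k in [("scene",(190,390,120,250),4),("side",(110,260,130,220),5),("side",(230,430,130,300),4)]:
    snap(n,f"{n}_z{cr[0]}",cr,k)
c=r.get_calibration("wrist")
print(onz(c,(182,203),.085))
print("lip", onz(c,(249,64),.032),onz(c,(235,300),.032))
E
```

```text
[ 0.55509976 -0.0221226   0.085     ]
lip [0.61682863 0.10454733 0.032     ] [ 0.59830545 -0.15926771  0.032     ]
```

View pics/scene_z190.png

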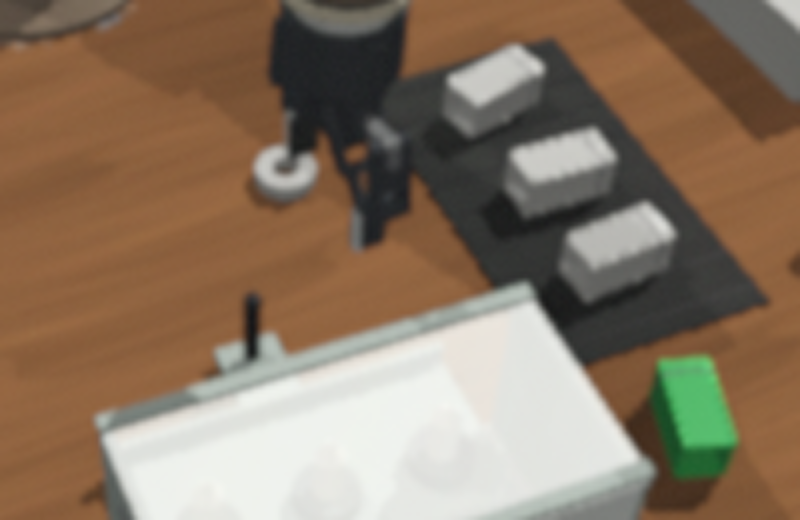

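View pics/side_z110.png

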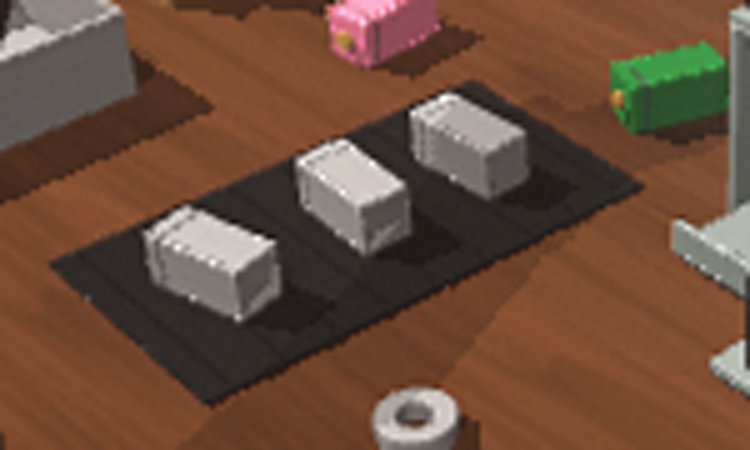

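View pics/side_z230.png

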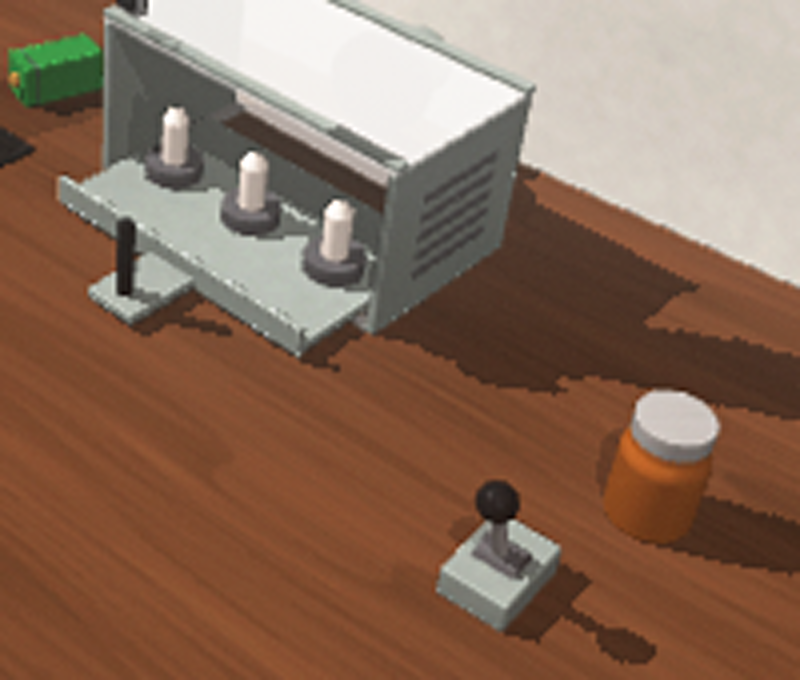

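```bash
python3 -m jog '[[-18,6,10,0,0,1,42],[-18,6,20,0,0,1,42],[-18,6,20,0,0,1,42],[-17,4.5,20,0,0,1,42],[0,0,20,0,0,0,42],[0,0,0,0,0,0,42]]'
python3 - <<'E'
from h import *
snap("wrist","w1");
E
```

```text
time_s: 0.8
tcp_pos: [0.5505, -0.0211, 0.1381]
ee_rot: [0.0, 0.999, -0.035, -0.003]
contact_force: [-0.1, 0.8, 0.1]
width: 0.0418
```

View pics/w1.png

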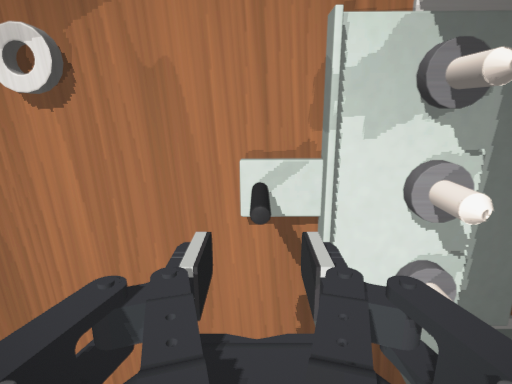

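Run:
```python
from h import *
im,c=load("w1")
p=onz(c,(260,214),.085);print(p)
for uv,z in [((482,208),.084),((500,66),.084)]: print(onz(c,uv,z))
print(delta([p[0],p[1],.041]))
```

```text
[ 0.55189194 -0.02253901  0.085     ]
[ 0.69157615 -0.02850366  0.084     ]
[0.69241474 0.05535033 0.084     ]
[ 0.1  1.8 99.1]
```

```bash
python3 -m jog '[[0,2,20,0,0,0,42],[0,0,20,0,0,0,42],[0,0,20,0,0,0,42],[0,0,20,0,0,0,42],[0,0,17,0,0,0,42],[0,0,0,0,0,0,10],[0,0,0,0,0,0,5],[0,0,0,0,0,0,5]]' 50; python3 -m jog '[[0,0,0,0,0,0,5],[0,0,0,0,0,0,5],[0,0,0,0,0,0,5]]'
```

```text
time_s: 1.52
tcp_pos: [0.5541, -0.0225, 0.0453]
ee_rot: [-0.0, 0.999, -0.035, 0.0]
contact_force: [1.1, 0.3, -8.2]
width: 0.0127
time_s: 1.77
tcp_pos: [0.5541, -0.0225, 0.0453]
ee_rot: [-0.0, 0.999, -0.035, 0.001]
contact_force: [0.1, 0.9, -1.3]
width: 0.0132
```

```bash
python3 -m jog '[[-8,0,0,0,0,0,5],[-14,0,0,0,0,0,5],[-14,0,0,0,0,0,5],[-14,0,0,0,0,0,5],[-14,0,0,0,0,0,5],[-14,0,0,0,0,0,5],[-8,0,0,0,0,0,5],[-4,0,0,0,0,0,5]]'; python3 -m jog '[[-5,0,0,0,0,0,5],[-5,0,0,0,0,0,5]]'; python3 -m jog '[[-5,0,0,0,0,0,5],[-3,0,0,0,0,0,5]]'
```

```text
time_s: 2.43
tcp_pos: [0.4638, -0.0165, 0.0452]
ee_rot: [0.0, 0.999, -0.035, 0.001]
contact_force: [4.1, -0.7, -0.2]
width: 0.0128
time_s: 2.6
tcp_pos: [0.4551, -0.0159, 0.0452]
ee_rot: [0.0, 0.999, -0.035, 0.002]
contact_force: [3.2, -2.5, 8.2]
width: 0.0126
time_s: 2.77
tcp_pos: [0.4469, -0.0154, 0.0452]
ee_rot: [0.0, 0.999, -0.035, 0.001]
contact_force: [2.7, -1.7, 7.1]
width: 0.0129
```

```bash
python3 -m jog '[[-5,0,0,0,0,0,5],[-5,0,0,0,0,0,5]]'; python3 -m jog '[[-5,0,0,0,0,0,5],[-5,0,0,0,0,0,5]]';python3 -m jog '[[-5,0,0,0,0,0,5],[-3,0,0,0,0,0,5]]'
python3 - <<'E'
from h import *
snap("side","s2",(200,400,120,250),4)
E
```

```text
time_s: 2.93
tcp_pos: [0.4373, -0.0148, 0.0452]
ee_rot: [0.0, 0.999, -0.035, 0.002]
contact_force: [3.1, -2.1, 7.9]
width: 0.0126
time_s: 3.1
tcp_pos: [0.4365, -0.0146, 0.0455]
ee_rot: [-0.0, 0.999, -0.035, 0.011]
contact_force: [51.0, -9.9, -57.1]
width: 0.0125
time_s: 3.27
tcp_pos: [0.4366, -0.0145, 0.0459]
ee_rot: [-0.001, 0.999, -0.036, 0.018]
contact_force: [74.3, -13.7, -84.8]
width: 0.0125
```

View pics/s2.png

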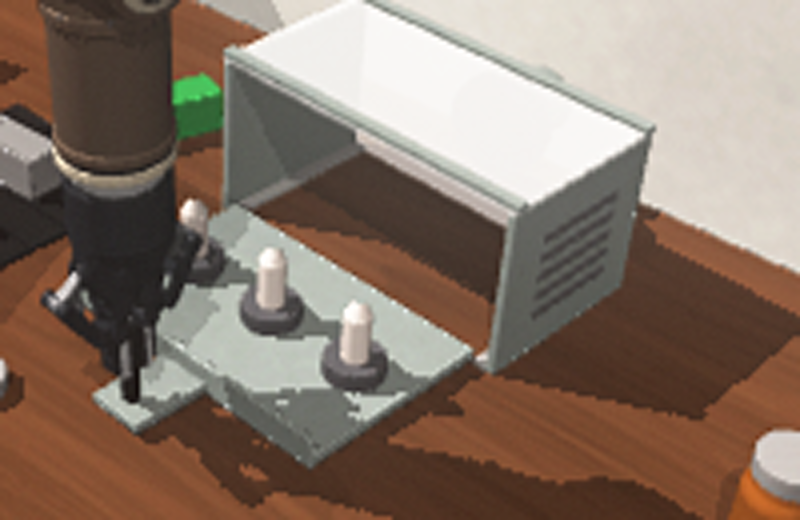

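The tray is right out against its stop, with its rear edge at the hood front. I'll ease off the load, release and rise.

```bash
python3 -m jog '[[7,0,0,0,0,0,5],[7,0,0,0,0,0,5],[0,0,0,0,0,0,42],[0,0,0,0,0,0,42],[0,0,0,0,0,0,42],[0,0,-20,0,0,0,42],[0,0,-30,0,0,0,42],[0,0,-30,0,0,0,42]]'; python3 -m jog '[[0,0,-30,0,0,0,85],[0,0,-30,0,0,0,85],[0,0,-30,0,0,0,85],[0,0,-20,0,0,0,85],[0,0,0,0,0,0,85]]';python3 - <<'E'
from h import *
snap("wrist","w3"); snap("side","s3",(110,360,130,230),3); snap("scene","c3",(190,390,110,250),4)
E
```

```text
time_s: 3.98
tcp_pos: [0.4296, -0.014, 0.1243]
ee_rot: [0.0, 0.999, -0.035, -0.002]
contact_force: [0.4, -0.3, 0.5]
width: 0.0419
time_s: 4.4
tcp_pos: [0.4329, -0.0139, 0.2381]
ee_rot: [-0.0, 0.999, -0.035, 0.003]
contact_force: [0.3, 0.8, 0.3]
width: 0.0851
```

View pics/w3.png

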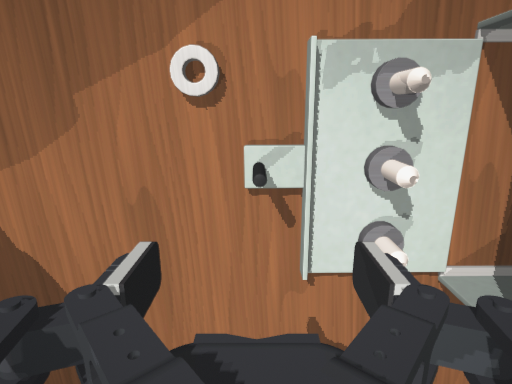

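View pics/s3.png

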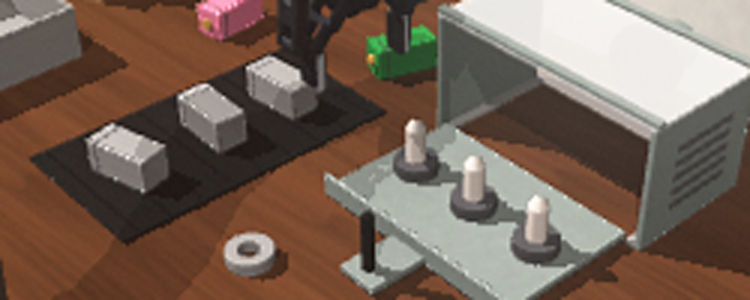

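View pics/c3.png

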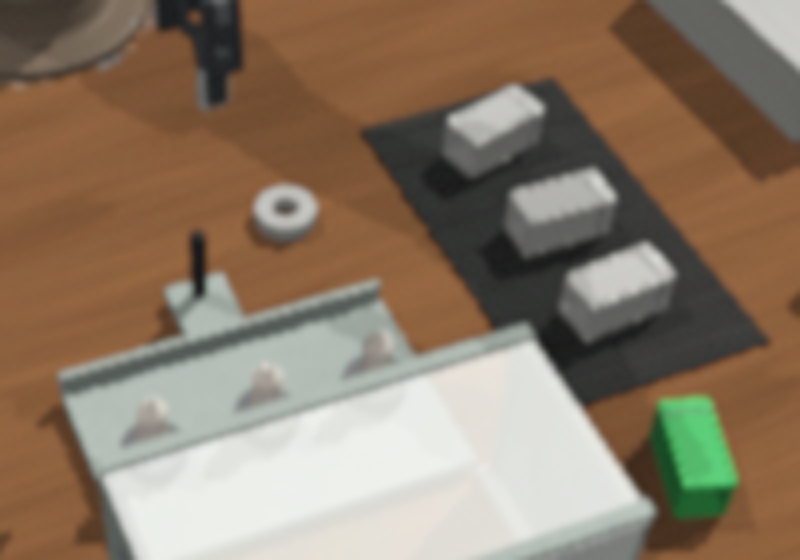

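Run:
```python
from h import *
im,c=load("w3")
for uv in [(400,82),(391,168),(381,242)]: print("collar",onz(c,uv,.032).round(4))
print("post",onz(c,(259,180),.085))
print("lip",onz(c,(314,37),.032),onz(c,(305,279),.032))
for X in [(.587,.065,.032),(.581,-.0247,.032)]: print(proj(c,X))
im,c=load("c3")
for u,v in [(365,130),(555,78),(768,342),(585,402)]: print("mat",onz(c,(190+u/4,110+v/4),.004).round(3))
for u,v in [(495,132),(560,213),(618,292)]: print("bowl",onz(c,(190+u/4,110+v/4),.024).round(3))
im,c=load("s3")
for u,v in [(128,160),(212,118),(283,88)]: print("bowl s",onz(c,(110+u/3,130+v/3),.024).round(3))
```

```text
collar [0.5858 0.064  0.032 ]
collar [ 0.5799 -0.0248  0.032 ]
collar [ 0.5716 -0.1115  0.032 ]
post [ 0.43550592 -0.01589675  0.085     ]
lip [0.49923008 0.11216077 0.032     ] [ 0.48204004 -0.15298005  0.032     ]
[401.2634022   80.85816873]
[391.97601731 167.87547877]
mat [0.31  0.21  0.004]
mat [0.321 0.407 0.004]
mat [0.675 0.384 0.004]
mat [0.664 0.215 0.004]
bowl [0.381 0.302 0.024]
bowl [0.493 0.298 0.024]
bowl [0.591 0.291 0.024]
bowl s [0.371 0.291 0.024]
bowl s [0.486 0.291 0.024]
bowl s [0.585 0.281 0.024]
```

```bash
python3 -m jog '[[5,-20,0,0,0,0,85],[10,-40,-5,0,0,0,85],[10,-40,-5,0,0,0,85],[5,-40,-5,0,0,0,85],[5,-40,-5,0,0,0,85],[5,-40,-5,0,0,0,85],[0,-30,0,0,0,0,85],[0,0,0,0,0,0,85]]'
python3 - <<'E'
from h import *
snap("wrist","w4");
E
```

```text
time_s: 5.22
tcp_pos: [0.487, 0.2396, 0.2571]
ee_rot: [-0.001, 1.0, -0.031, -0.002]
contact_force: [-0.3, 1.0, -0.1]
width: 0.0851
```

View pics/w4.png

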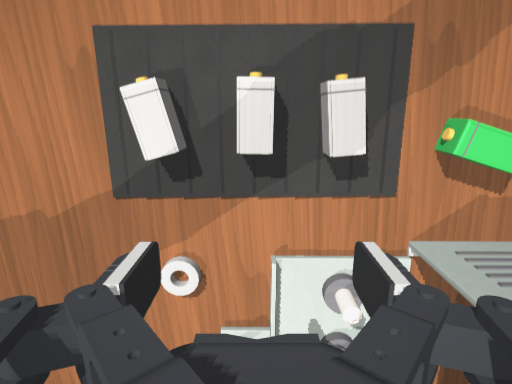

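```bash
cat >> h.py <<'E'
def bowls(name,lo=185,box=None):
    im,c=load(name); 
    hsv=cv2.cvtColor(im,cv2.COLOR_RGB2HSV)
    m=((hsv[...,1]<40)&(hsv[...,2]>lo)).astype(np.uint8)*255
    m=cv2.morphologyEx(m,cv2.MORPH_CLOSE,np.ones((3,3)));m=cv2.morphologyEx(m,cv2.MORPH_OPEN,np.ones((3,3)))
    cs,_=cv2.findContours(m,cv2.RETR_EXTERNAL,cv2.CHAIN_APPROX_NONE)
    for k in cs:
        if cv2.contourArea(k)<400: continue
        P=np.array([onz(c,p,.044)[:2] for p in k[:,0,:].astype(float)])*1e3
        (cx,cy),(w,h),a=cv2.minAreaRect(P.astype(np.float32))
        if w<h: w,h,a=h,w,a-90
        if not(55<w<110 and 25<h<70): continue
        print(k[:,0].mean(0).round(0),"c",round(cx,1),round(cy,1),"size",round(w),round(h),"axis deg",round((a+180)%180,1))
E
python3 - <<'E'
from h import *
for lo in (170,200,215): print(lo); bowls("w4",lo)
im,c=load("w4"); cv2.imwrite("pics/w4z.png",cv2.resize(im[60:180,90:390,::-1],None,fx=2.6,fy=2.6,interpolation=cv2.INTER_CUBIC))
E
```

```text
170
[347. 117.] c 584.8 286.3 size 80 39 axis deg 91.6
[149. 118.] c 374.5 297.4 size 80 40 axis deg 101.2
[255. 114.] c 487.6 294.7 size 80 39 axis deg 85.5
200
[347. 116.] c 584.8 286.2 size 79 39 axis deg 91.7
[149. 118.] c 374.5 297.5 size 80 39 axis deg 101.3
[255. 114.] c 487.5 294.6 size 79 38 axis deg 85.5
215
[347. 123.] c 584.8 279.7 size 66 39 axis deg 92.4
[149. 118.] c 374.5 297.6 size 80 39 axis deg 101.3
[256. 111.] c 487.4 294.8 size 78 38 axis deg 85.5
```

View pics/w4z.png

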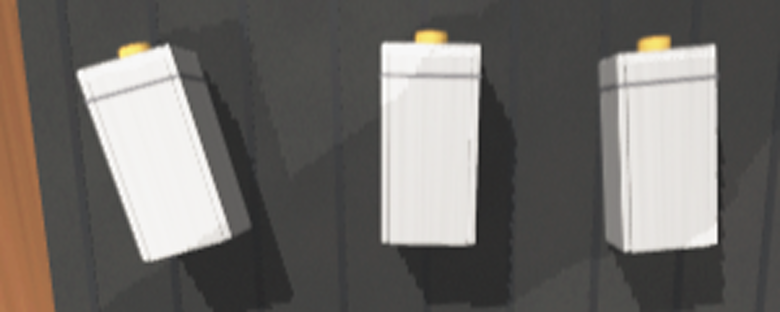

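```bash
cat >> h.py <<'E'
def graspR(ax,tilt=30):
    "ax: plug direction deg; tool leans towards plug side by tilt"
    a=np.radians(ax);t=np.radians(tilt); pl=np.array([np.cos(a),np.sin(a),0])
    z=-pl*np.sin(t)+np.array([0,0,-np.cos(t)]); x=np.array([np.sin(a),-np.cos(a),0]); return np.c_[x,np.cross(z,x),z]
def placeR(yaw,tilt=30):
    "tool points along yaw deg, tilt below horizontal"
    a=np.radians(yaw);t=np.radians(tilt); f=np.array([np.cos(a),np.sin(a),0])
    z=f*np.cos(t)+np.array([0,0,-np.sin(t)]); x=np.array([np.sin(a),-np.cos(a),0]); return np.c_[x,np.cross(z,x),z]
def plan(p,R,back=0,rot_first=True):
    s,R0=st(); q=np.asarray(p)-back*R[:,2]
    rv=np.degrees(Ro.from_matrix(R0.T@R).as_rotvec())
    n=int(np.ceil(np.linalg.norm(rv)/7.1))or 1
    d0=(R0.T@(q-s["tcp_pos"])*1e3).round(1); d1=(R.T@(q-s["tcp_pos"])*1e3).round(1)
    print("rv",rv.round(1),"n",n,"per",(rv/n).round(2),"| shift before turn",d0,"| after turn",d1,"| tcp",(s["tcp_pos"]*1e3).round(1),"->",(q*1e3).round(1))
def gTCP(cx,cy,ax,along=.008,z=.029,tilt=30):
    a=np.radians(ax);R=graspR(ax,tilt);g=np.array([cx+along*np.cos(a),cy+along*np.sin(a),z]); return g+.0187*R[:,2],R
E
python3 - <<'E'
from h import *
p,R=gTCP(.5848,.2863,91.7); plan(p,R,.07)
E
```

```text
rv [-30.    1.6  -5.2] n 5 per [-5.99  0.33 -1.03] | shift before turn [ 91.8 -90.1 183. ] | after turn [  99.  -162.   118.3] | tcp [487.2 235.9 256.8] -> [583.8 319.9  73.4]
```

```bash
python3 -m jog '[[0,0,0,-6,0.3,-1,62],[0,0,0,-6,0.3,-1,62],[0,0,0,-6,0.3,-1,62],[0,0,0,-6,0.3,-1,62],[0,0,0,-6,0.3,-1,62],[20,-32,10,0,0,0,62],[25,-40,20,0,0,0,62],[25,-40,20,0,0,0,62]]'; python3 -m jog '[[20,-30,20,0,0,0,62],[9,-20,23,0,0,0,62],[0,0,0,0,0,0,62],[0,0,0,0,0,0,62]]'
python3 - <<'E'
from h import *
p,R=gTCP(.5848,.2863,91.7); plan(p,R,0); snap("wrist","w5"); snap("side","s5",(110,310,60,220),4)
E
```

```text
time_s: 5.93
tcp_pos: [0.5489, 0.2962, 0.1718]
ee_rot: [0.26, 0.966, 0.01, 0.003]
contact_force: [1.0, 0.3, 0.4]
width: 0.062
time_s: 6.27
tcp_pos: [0.5761, 0.3162, 0.1085]
ee_rot: [0.262, 0.965, 0.01, 0.001]
contact_force: [-0.0, -0.3, 1.1]
width: 0.062
rv [ 0.3  0.4 -0.4] n 1 per [ 0.33  0.44 -0.43] | shift before turn [  8.4 -21.2  98.5] | after turn [  7.8 -20.6  98.7] | tcp [576.1 316.2 108.5] -> [584.8 285.   12.8]
```

View pics/w5.png

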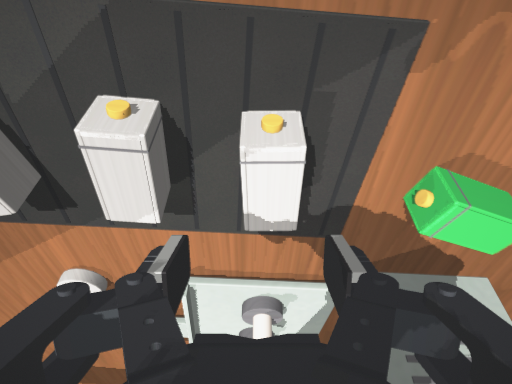

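View pics/s5.png

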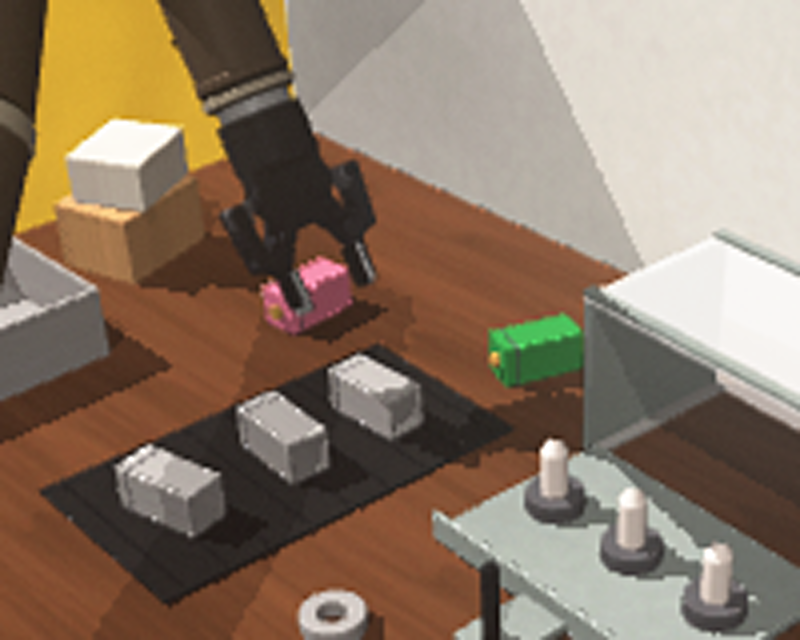

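```bash
python3 -m jog '[[4,-10,5,0.3,0.4,-0.4,62],[4,-11,15,0,0,0,62],[0,0,20,0,0,0,62],[0,0,20,0,0,0,62],[0,0,18,0,0,0,62],[0,0,0,0,0,0,62],[0,0,0,0,0,0,62]]'
python3 - <<'E'
from h import *
p,R=gTCP(.5848,.2863,91.7); plan(p,R,0); snap("wrist","w6")
E
```

```text
time_s: 6.95
tcp_pos: [0.5867, 0.2983, 0.0348]
ee_rot: [0.256, 0.966, 0.013, 0.007]
contact_force: [0.2, 1.3, -0.0]
width: 0.0618
rv [-0.3 -0.3 -0.2] n 1 per [-0.29 -0.28 -0.19] | shift before turn [-2.3  0.6 25.6] | after turn [-2.2  0.5 25.7] | tcp [586.7 298.3  34.8] -> [584.8 285.   12.8]
```

View pics/w6.png

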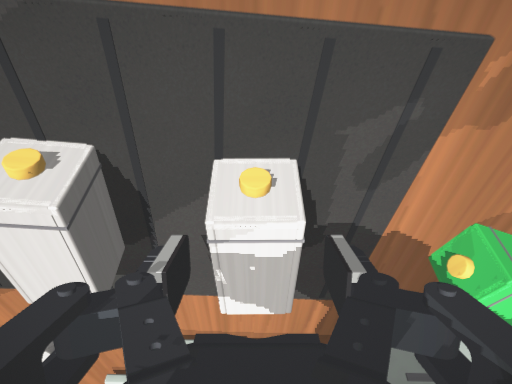

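```bash
python3 -m jog '[[-2,0,8,0,0,0,62],[0,0,8,0,0,0,62],[0,0,8,0,0,0,62],[0,0,0,0,0,0,62],[0,0,0,0,0,0,36],[0,0,0,0,0,0,36],[0,0,0,0,0,0,36],[0,0,0,0,0,0,36]]' 45
python3 - <<'E'
from h import *
p,R=gTCP(.5848,.2863,91.7); plan(p,R,0)
E
```

```text
time_s: 7.67
tcp_pos: [0.5849, 0.287, 0.0131]
ee_rot: [0.256, 0.967, 0.014, 0.007]
contact_force: [0.1, 0.5, -0.9]
width: 0.0395
rv [-0.3 -0.3 -0.1] n 1 per [-0.3  -0.28 -0.14] | shift before turn [-0.1  1.6  1.2] | after turn [-0.1  1.6  1.2] | tcp [584.9 287.   13.1] -> [584.8 285.   12.8]
```

```bash
python3 -m jog '[[0,5,-8,0,0,0,36],[0,12,-20,0,0,0,36],[0,15,-26,0,0,0,36],[0,15,-26,0,0,0,36],[0,15,-26,0,0,0,36],[0,15,-26,0,0,0,36],[0,15,-26,0,0,0,36],[0,0,0,0,0,0,36]]'
python3 - <<'E'
from h import *
R=placeR(-8)
plan([.50,.05,.24],R); snap("side","s7",(110,400,60,250),2.5)
E
```

```text
time_s: 8.33
tcp_pos: [0.586, 0.2864, 0.2034]
ee_rot: [0.254, 0.967, 0.012, 0.01]
contact_force: [1.2, 1.2, -0.4]
width: 0.039
rv [ 63.4  27.8 104. ] n 18 per [3.52 1.55 5.78] | shift before turn [-92.4 222.2  81.8] | after turn [246.   -5.6 -63.6] | tcp [586.  286.4 203.4] -> [500.  50. 240.]
```

View pics/s7.png

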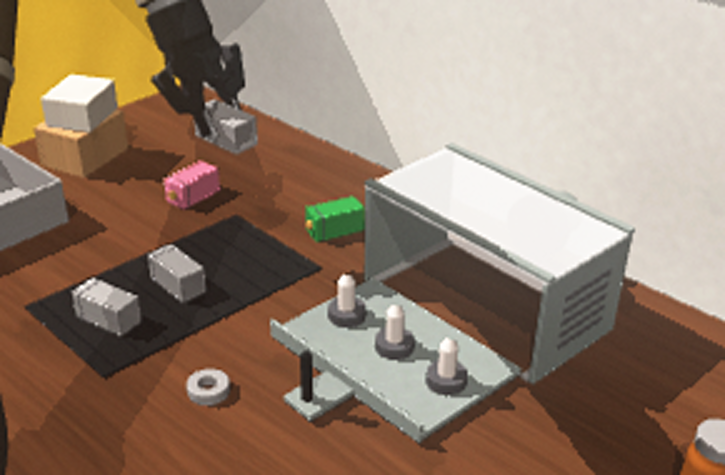

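```bash
python3 -m jog '[[0,0,-4,6,0,0,36],[0,0,-8,6,0,0,36],[0,0,-8,6,0,0,36],[0,0,-8,6,0,0,36],[0,0,-8,6,0,0,36],[-12,30,0,0,0,0,36],[-14,40,0,0,0,0,36],[-14,40,0,0,0,0,36]]'; python3 -m jog '[[-14,40,0,0,0,0,36],[-14,40,0,0,0,0,36],[-10,30,0,0,0,0,36],[0,0,0,0,0,7,36],[0,0,0,0,0,7,36],[0,0,0,0,0,7,36],[0,0,0,0,0,7,36],[0,0,0,0,0,7,36]]'
python3 - <<'E'
from h import *
R=placeR(-8)
plan([.50,.05,.24],R);print(st()[0]["joint_positions"].round(2))
E
```

```text
time_s: 9.05
tcp_pos: [0.5459, 0.1837, 0.2286]
ee_rot: [-0.002, 1.0, 0.015, 0.002]
contact_force: [0.2, -0.2, -0.3]
width: 0.0395
time_s: 9.72
tcp_pos: [0.5122, 0.0752, 0.228]
ee_rot: [-0.003, 0.957, -0.29, 0.001]
contact_force: [0.4, -0.3, -0.8]
width: 0.0392
rv [53.  33.7 58. ] n 13 per [4.08 2.59 4.46] | shift before turn [  3.8  27.7 -12.1] | after turn [ 26.7  -6.  -13.4] | tcp [512.2  75.2 228. ] -> [500.  50. 240.]
[-0.11  0.24 -0.15  1.85  0.04  1.05 -0.86]
```

```bash
python3 -m jog '[[0,0,0,4.1,2.6,4.5,36],[0,0,0,4.1,2.6,4.5,36],[0,0,0,4.1,2.6,4.5,36],[0,0,0,4.1,2.6,4.5,36],[0,0,0,4.1,2.6,4.5,36],[0,0,0,4.1,2.6,4.5,36],[0,0,0,4.1,2.6,4.5,36],[0,0,0,4.1,2.6,4.5,36]]'; python3 -m jog '[[0,0,0,4.1,2.6,4.5,36],[0,0,0,4.1,2.6,4.5,36],[0,0,0,4.1,2.6,4.5,36],[0,0,0,4.1,2.6,4.5,36],[0,0,0,4.1,2.6,4.5,36],[0,0,0,0,0,0,36],[0,0,0,0,0,0,36]]';python3 - <<'E'
from h import *
R=placeR(-8)
plan([.50,.05,.24],R);print(st()[0]["joint_positions"].round(2))
snap("side","s8",(110,400,0,250),2); snap("wrist","w8")
E
```

```text
time_s: 10.38
tcp_pos: [0.512, 0.0709, 0.227]
ee_rot: [-0.189, 0.799, -0.525, 0.225]
contact_force: [-0.1, -1.2, -0.6]
width: 0.04
time_s: 10.97
tcp_pos: [0.5139, 0.0551, 0.2316]
ee_rot: [-0.207, 0.749, -0.567, 0.273]
contact_force: [0.4, -0.2, 0.0]
width: 0.0392
rv [19.   8.9 20.8] n 5 per [3.8  1.79 4.15] | shift before turn [  3.5   6.4 -15.4] | after turn [  7.   -0.7 -15.5] | tcp [513.9  55.1 231.6] -> [500.  50. 240.]
[ 0.18 -0.04 -0.51  2.38  1.01  0.23 -2.56]
```

View pics/s8.png

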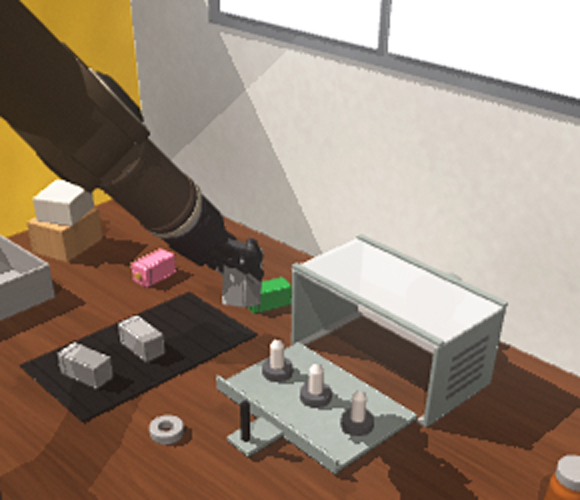

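View pics/w8.png

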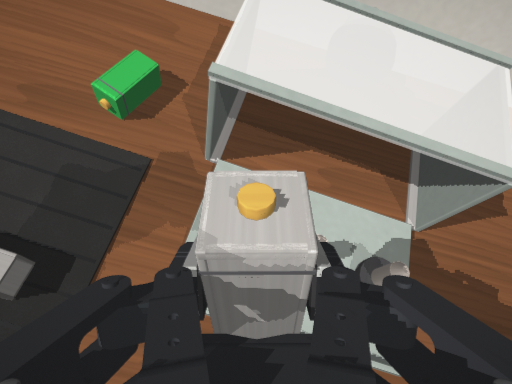

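```bash
cat > fk.py <<'E'
import numpy as np
from scipy.spatial.transform import Rotation as Ro
from scipy.optimize import least_squares
def fk(q,p,s=(1,1,1,1,1,1,1)):
    h,L1,L2,L3,e1,e2,w=p
    R=np.eye(3);x=np.array([0,0,h])
    def rz(a):return Ro.from_euler('z',a).as_matrix()
    def ry(a):return Ro.from_euler('y',a).as_matrix()
    R=R@rz(s[0]*q[0])@ry(s[1]*q[1]); x=x+R@[0,0,L1]; R=R@rz(s[2]*q[2]); x=x+R@[e1,0,0]
    R=R@ry(s[3]*q[3]); x=x+R@[e2,0,0]+R@[0,0,L2]; R=R@rz(s[4]*q[4])@ry(s[5]*q[5]); x=x+R@[w,0,0]+R@[0,0,L3]; R=R@rz(s[6]*q[6]+np.pi)
    return x,R
E
python3 - <<'E'
from h import *; from fk import *
import itertools
S=[([-0.06819351,0.41173383,-0.01273232,1.59682304,0.00558508,1.1342269,-0.08221058],[.62466,0,.23065],[0,1,0,-.0006]),
([-0.11,0.24,-0.15,1.85,0.04,1.05,-0.86],[.5122,.0752,.228],[-.003,.957,-.29,.001])]
s=r.read_state(); S.append((s["joint_positions"],s["tcp_pos"],s["ee_rot"]))
best=[]
for sg in itertools.product([1,-1],repeat=7):
    e=0
    for q,x,k in S:
        _,R=fk(q,[0]*7,sg); Rm=Ro.from_quat([k[1],k[2],k[3],k[0]]).as_matrix(); e+=Ro.from_matrix(R.T@Rm).magnitude()
    best.append((e,sg))
best.sort(key=lambda a:a[0]);print(best[:3])
sg=best[0][1]
f=lambda p:np.concatenate([fk(q,p,sg)[0]-x for q,x,_ in S]+[[1e-3*a for a in p[4:]]])
o=least_squares(f,[.3,.4,.4,.2,0,0,0]);print(o.x.round(4),np.abs(o.fun[:9]).round(4))
E
```

```text
[(0.0052228850830761476, (-1, 1, -1, 1, -1, 1, -1)), (0.7030110042032608, (1, 1, -1, 1, -1, 1, -1)), (1.3310614491603912, (-1, 1, 1, 1, -1, 1, -1))]
[-0.6689  0.9241  0.1628  0.2436  0.0388 -0.4056  0.0948] [0.0035 0.0443 0.0133 0.0144 0.0106 0.0197 0.0024 0.0046 0.0064]
```

```bash
cat >> fk.py <<'E'
SG=(-1,1,-1,1,-1,1,-1)
def wrist(R,q1=0,q3=0,q2=.4,q4=1.6):
    A=Ro.from_euler('z',-q1).as_matrix()@Ro.from_euler('y',q2).as_matrix()@Ro.from_euler('z',-q3).as_matrix()@Ro.from_euler('y',q4).as_matrix()
    a,b,c=Ro.from_matrix(A.T@R@Ro.from_euler('z',-np.pi).as_matrix()).as_euler('ZYZ')
    return -a,b,(-c+np.pi)%(2*np.pi)-np.pi
E
python3 - <<'E'
from h import *; from fk import *
for t in (30,45):
  for yaw in (0,-30,-45,-60,-90,-120): print(t,yaw,np.round(wrist(placeR(yaw,t)),2),np.round(wrist(placeR(yaw,t),0,-.4),2),np.round(wrist(placeR(yaw,t),0,.4),2), np.round(wrist(placeR(yaw,t),-.3,0),2))
  print("grasp",np.round(wrist(graspR(91.7,t),-.45),2))
E
```

```text
30 0 [-0.    0.09 -1.57] [ 1.33  0.41 -2.93] [-1.33  0.41 -0.21] [ 1.16  0.28 -2.87]
30 -30 [ 1.25  0.47 -3.07] [1.37 0.86 3.05] [ 0.37  0.15 -2.14] [1.25 0.73 3.06]
30 -45 [1.26 0.7  3.08] [1.33 1.09 2.94] [ 0.94  0.34 -2.84] [1.21 0.96 2.96]
30 -60 [1.22 0.93 2.97] [1.27 1.3  2.83] [ 1.04  0.56 -3.06] [1.15 1.18 2.86]
30 -90 [1.09 1.36 2.76] [1.08 1.72 2.58] [1.02 1.01 2.98] [0.97 1.6  2.62]
30 -120 [0.87 1.76 2.5 ] [0.76 2.05 2.21] [0.89 1.45 2.75] [0.69 1.95 2.3 ]
grasp [ 0.48  1.4  -0.57]
45 0 [ 0.    0.36 -1.57] [ 0.8   0.53 -2.45] [-0.8   0.53 -0.69] [ 0.52  0.43 -2.27]
45 -30 [ 0.74  0.55 -2.62] [ 1.03  0.87 -3.01] [-0.    0.4  -1.78] [ 0.86  0.75 -2.93]
45 -45 [ 0.85  0.72 -2.9 ] [1.04 1.05 3.09] [ 0.38  0.48 -2.32] [ 0.89  0.93 -3.13]
45 -60 [ 0.89  0.91 -3.11] [1.01 1.23 2.91] [ 0.59  0.63 -2.68] [0.87 1.12 2.97]
45 -90 [0.83 1.27 2.83] [0.86 1.57 2.56] [ 0.71  0.99 -3.14] [0.75 1.47 2.63]
45 -120 [0.66 1.6  2.48] [0.6  1.84 2.15] [0.64 1.35 2.8 ] [0.51 1.75 2.25]
grasp [ 0.7   1.54 -0.59]
```

Run:
```python
from h import *
plan([.50,.10,.24],graspR(91.7,0))
```

```text
rv [-25.5 -34.6 -72.5] n 12 per [-2.13 -2.88 -6.04] | shift before turn [-43.5  -6.4 -15.3] | after turn [-13.  -44.   -8.1] | tcp [514.3  56.4 231.9] -> [500. 100. 240.]
```

```bash
python3 -m jog '[[0,0,0,-2,-2.8,-6,36],[0,0,0,-2.1,-2.9,-6,36],[0,0,0,-2.1,-2.9,-6,36],[0,0,0,-2.1,-2.9,-6,36],[0,0,0,-2.1,-2.9,-6,36],[0,0,0,-2.1,-2.9,-6,36],[0,0,0,-2.1,-2.9,-6,36],[0,0,0,-2.1,-2.9,-6,36]]'; python3 -m jog '[[0,0,0,-2.1,-2.9,-6,36],[0,0,0,-2.1,-2.9,-6,36],[0,0,0,-2.1,-2.9,-6,36],[0,0,0,-2.1,-2.9,-6,36],[0,0,0,0,0,0,36],[0,0,0,0,0,0,36]]'
python3 - <<'E'
from h import *
print(st()[0]["joint_positions"].round(2))
p,R=gTCP(.5848,.2863,91.7,.010,.031)
plan(p,R,.08); snap("wrist","w9")
E
```

```text
time_s: 11.73
tcp_pos: [0.5124, 0.0485, 0.2283]
ee_rot: [-0.133, 0.883, -0.405, 0.196]
contact_force: [0.2, -1.2, -1.4]
width: 0.0395
time_s: 12.23
tcp_pos: [0.5135, 0.0483, 0.2282]
ee_rot: [-0.065, 0.969, -0.215, 0.101]
contact_force: [0.3, -0.8, -0.7]
width: 0.0393
[ 0.12  0.12 -0.3   2.03 -0.01  0.76 -0.6 ]
rv [-36.7  -4.6 -29.2] n 7 per [-5.25 -0.66 -4.17] | shift before turn [ -81.6 -254.3  178.9] | after turn [  78.3 -311.4  -13.4] | tcp [513.5  48.3 228.2] -> [583.6 326.9  84.1]
```

View pics/w9.png

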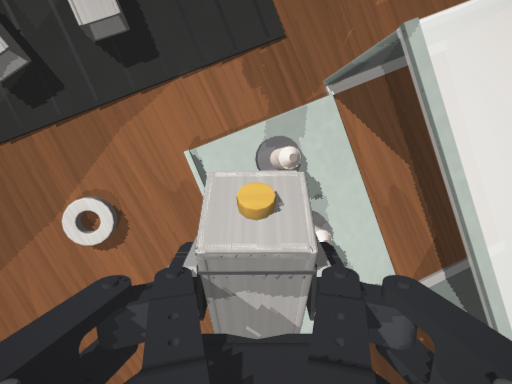

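```bash
python3 -m jog '[[0,0,0,-5.2,-0.7,-4.2,36],[0,0,0,-5.2,-0.7,-4.2,36],[0,0,0,-5.2,-0.7,-4.2,36],[0,0,0,-5.2,-0.7,-4.2,36],[0,0,0,-5.2,-0.7,-4.2,36],[0,0,0,-5.2,-0.7,-4.2,36],[0,0,0,-5.2,-0.7,-4.2,36],[0,0,0,0,0,0,36]]'
python3 - <<'E'
from h import *
print(st()[0]["joint_positions"].round(2))
p,R=gTCP(.5848,.2863,91.7,.010,.031)
plan(p,R,.08)
E
```

```text
time_s: 12.95
tcp_pos: [0.5118, 0.0506, 0.2265]
ee_rot: [0.257, 0.966, 0.021, 0.001]
contact_force: [0.2, 1.2, -1.1]
width: 0.0397
[-0.23  0.37 -0.34  1.81  0.58  1.33 -0.77]
rv [-0.2  0.1  0.8] n 1 per [-0.16  0.1   0.83] | shift before turn [  84.4 -307.4  -13. ] | after turn [  80.  -308.5  -13.7] | tcp [511.8  50.6 226.5] -> [583.6 326.9  84.1]
```

```bash
python3 -m jog '[[10,-30,0,0,0,0.4,36],[12,-40,0,0,0,0.4,36],[12,-40,0,0,0,0,36],[12,-40,0,0,0,0,36],[12,-40,0,0,0,0,36],[12,-40,-2,0,0,0,36],[8,-40,-5,0,0,0,36],[5,-30,-6,0,0,0,36]]'; python3 -m jog '[[1,-7,0,0,0,0,36],[0,0,0,0,0,0,36]]'
python3 - <<'E'
from h import *
p,R=gTCP(.5848,.2863,91.7,.010,.031)
plan(p,R,.0)
E
```

```text
time_s: 13.62
tcp_pos: [0.5892, 0.3174, 0.0893]
ee_rot: [0.255, 0.967, 0.009, 0.004]
contact_force: [-0.5, -0.2, -0.6]
width: 0.0395
time_s: 13.78
tcp_pos: [0.589, 0.3239, 0.0861]
ee_rot: [0.255, 0.967, 0.011, 0.003]
contact_force: [-0.3, -0.9, -0.5]
width: 0.0398
rv [-0.4  0.2 -0.4] n 1 per [-0.43  0.15 -0.36] | shift before turn [-5.1 -3.1 80.2] | after turn [-5.3 -3.7 80.1] | tcp [589.  323.9  86.1] -> [584.8 286.9  14.8]
```

```bash
python3 -m jog '[[-3,-2,16,0,0,0,36],[-2,-1,20,0,0,0,36],[0,0,20,0,0,0,36],[0,0,14,0,0,0,36],[0,0,8,0,0,0,36],[0,0,0,0,0,0,36]]'
python3 - <<'E'
from h import *
p,R=gTCP(.5848,.2863,91.7,.010,.031)
plan(p,R,.0)
E
```

```text
time_s: 14.28
tcp_pos: [0.5867, 0.2824, 0.0183]
ee_rot: [0.257, 0.966, 0.009, 0.003]
contact_force: [-0.6, 0.1, -1.2]
width: 0.0395
rv [-0.2  0.2 -0.6] n 1 per [-0.19  0.24 -0.61] | shift before turn [-1.8 -5.8  0.8] | after turn [-1.8 -5.8  0.7] | tcp [586.7 282.4  18.3] -> [584.8 286.9  14.8]
```

```bash
python3 -m jog '[[0,2,4,0,0,0,36],[0,0,0.5,0,0,0,36],[0,0,0,0,0,0,62],[0,0,0,0,0,0,62],[0,0,0,0,0,0,62],[0,0,0,-5,0,0,62],[0,0,0,-5,0,0,62],[0,0,0,-5,0,0,62]]'; python3 -m jog '[[0,0,-20,0,0,0,62],[0,0,-20,0,0,0,62],[0,0,-20,0,0,0,62],[0,0,0,0,0,0,62]]';python3 - <<'E'
from h import *
snap("wrist","w10"); snap("scene","c10",(190,390,110,250),4);snap("side","s10",(110,310,100,220),4)
E
```

```text
time_s: 14.95
tcp_pos: [0.5872, 0.2819, 0.0174]
ee_rot: [0.381, 0.924, 0.009, 0.006]
contact_force: [-0.2, 0.7, -0.3]
width: 0.0622
time_s: 15.28
tcp_pos: [0.5854, 0.3284, 0.0609]
ee_rot: [0.378, 0.926, 0.011, 0.007]
contact_force: [-0.4, 1.8, 1.4]
width: 0.062
```

View pics/w10.png

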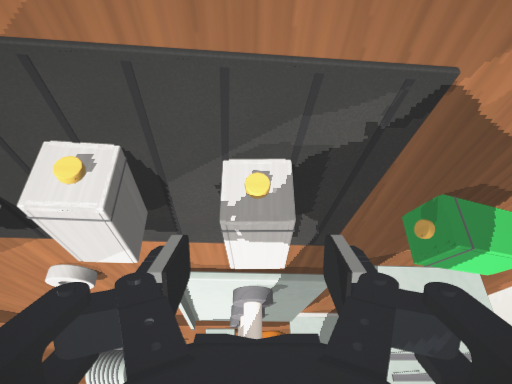

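View pics/s10.png

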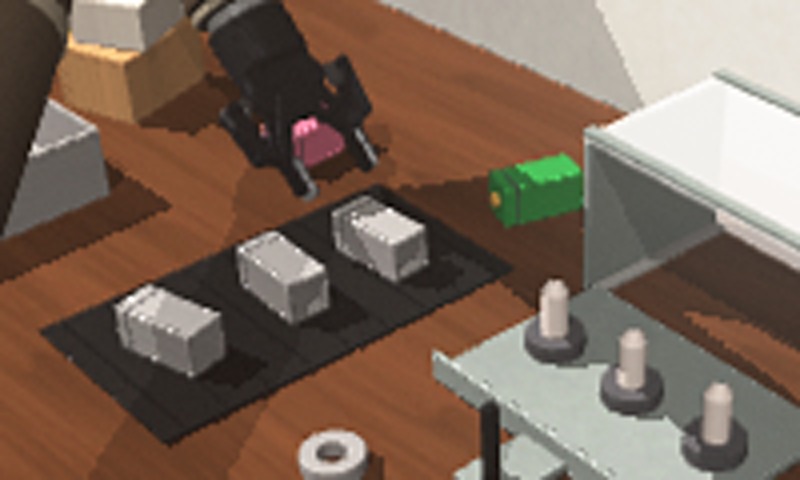

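Run:
```python
from h import *
im,c=load("w10")
cv2.imwrite("pics/w10z.png",cv2.resize(im[140:280,200:320,::-1],None,fx=4,fy=4,interpolation=cv2.INTER_CUBIC))
print(onz(c,(257,184),.024))
```

```text
[0.58537478 0.32881719 0.024     ]
```

View pics/w10z.png

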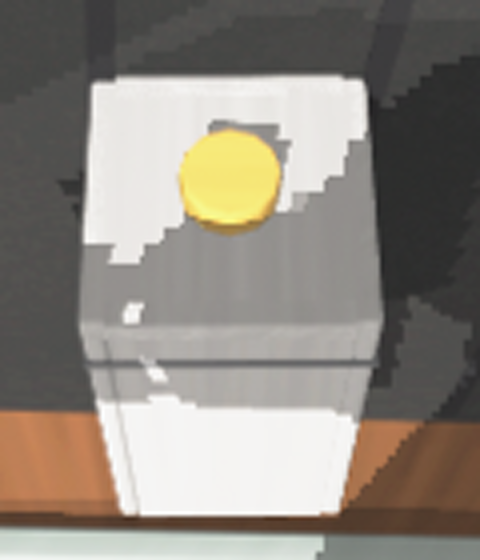

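Run:
```python
from h import *
im,c=load("w10")
P=[onz(c,(200+u/4,140+v/4),.044)[:2] for u,v in [(80,325),(382,322),(122,515),(342,515)]]
P=np.array(P);print(P.round(4)); cen=P.mean(0); a=(P[0]+P[1]-P[2]-P[3])/2; ax=np.degrees(np.arctan2(a[1],a[0]));print(cen,np.linalg.norm(a),ax)
p,R=gTCP(cen[0],.2825,ax,.010,.029,45);plan(p,R)
```

```text
[[0.5666 0.3247]
 [0.6049 0.3262]
 [0.5683 0.2459]
 [0.6079 0.2464]]
[0.58692626 0.28581626] 0.07932799452814128 91.72959011981241
rv [-0.3  0.3 -0.5] n 1 per [-0.27  0.27 -0.45] | shift before turn [ 0.4  1.2 60.9] | after turn [ 0.1  0.9 61. ] | tcp [585.6 323.   58.2] -> [587.  279.3  15.8]
```

```bash
python3 -m jog '[[0.5,1,15,0,0,0,62],[0,0,20,0,0,0,62],[0,0,16,0,0,0,62],[0,0,8,0,0,0,62],[0,0,0,0,0,0,36],[0,0,0,0,0,0,36],[0,0,0,0,0,0,36],[0,0,0,0,0,0,36]]' 45
python3 - <<'E'
from h import *
p,R=gTCP(.587,.2835,91.7,.010,.029,45);plan(p,R)
E
```

```text
time_s: 16.1
tcp_pos: [0.5872, 0.2825, 0.0178]
ee_rot: [0.38, 0.925, 0.01, 0.005]
contact_force: [-0.8, -0.3, 0.0]
width: 0.0398
rv [-0.4  0.2 -0.4] n 1 per [-0.39  0.2  -0.43] | shift before turn [-0.1  0.2  3.1] | after turn [-0.2  0.1  3.1] | tcp [587.2 282.5  17.8] -> [587.1 280.3  15.8]
```

```bash
python3 -m jog '[[0,7,-7,0,0,0,36],[0,20,-20,0,0,0,36],[0,25,-25,0,0,0,36],[0,25,-25,0,0,0,36],[0,25,-25,0,0,0,36],[0,25,-25,0,0,0,36],[0,14,-14,0,0,0,36],[0,0,0,7,0,0,36]]'; python3 -m jog '[[0,0,0,7,0,0,36],[0,0,0,7,0,0,36],[0,0,0,7,0,0,36],[0,0,0,7,0,0,36],[0,0,0,7,0,0,36],[0,0,0,3,0,0,36],[0,0,0,0,0,0,36]]';  python3 - <<'E'
from h import *
plan([.52,.05,.25],placeR(35,0)); print(st()[0]["joint_positions"].round(2))
snap("wrist","w11")
E
```

```text
time_s: 16.77
tcp_pos: [0.5849, 0.2852, 0.2181]
ee_rot: [0.322, 0.947, 0.013, 0.005]
contact_force: [-0.3, -0.3, -2.7]
width: 0.0393
time_s: 17.35
tcp_pos: [0.5884, 0.2757, 0.2177]
ee_rot: [-0.003, 1.0, 0.007, 0.002]
contact_force: [1.5, -0.1, -1.5]
width: 0.0393
rv [81.8 43.5 43.5] n 15 per [5.45 2.9  2.9 ] | shift before turn [-71.6 224.4 -33.8] | after turn [ 145.6  -32.3 -185.5] | tcp [588.4 275.7 217.7] -> [520.  50. 250.]
[-0.18  0.51 -0.48  1.53  0.25  1.16 -0.69]
```

View pics/w11.png

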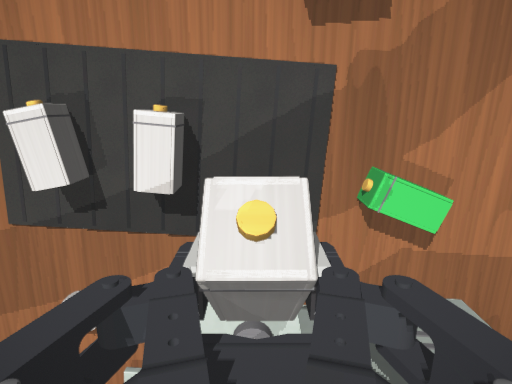

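```bash
python3 -m jog '[[-8,25,-5,0,0,0,36],[-12,40,-6,0,0,0,36],[-12,40,-6,0,0,0,36],[-12,40,-6,0,0,0,36],[-12,40,-6,0,0,0,36],[-10,30,-5,0,0,0,36],[0,0,0,0,0,7,36],[0,0,0,0,0,7,36]]'; python3 -m jog '[[0,0,0,0,0,7,36],[0,0,0,0,0,7,36],[0,0,0,0,0,7,36],[0,0,0,0,0,7,36],[0,0,0,0,0,7,36],[0,0,0,0,0,7,36],[0,0,0,0,0,0,36]]';  python3 - <<'E'
from h import *
plan([.58,.065,.22],placeR(35,45)); print(st()[0]["joint_positions"].round(2))
E
```

```text
time_s: 18.07
tcp_pos: [0.5255, 0.0647, 0.2496]
ee_rot: [-0.002, 0.993, -0.114, 0.0]
contact_force: [0.6, 1.0, -0.7]
width: 0.0391
time_s: 18.65
tcp_pos: [0.5255, 0.0679, 0.249]
ee_rot: [-0.002, 0.888, -0.461, -0.001]
contact_force: [-0.8, 0.3, -0.6]
width: 0.0395
rv [44.8  0.2  0.1] n 7 per [6.41 0.03 0.01] | shift before turn [ 33.8 -42.8  29. ] | after turn [33.6 -9.9 50.9] | tcp [525.5  67.9 249. ] -> [580.  65. 220.]
[ 0.05  0.25 -0.32  1.79  0.08  1.11 -1.26]
```

```bash
python3 -m jog '[[15,-15,-3,6.4,0,0,36],[15,-15,-3,6.4,0,0,36],[4,-13,-3,6.4,0,0,36],[0,0,0,6.4,0,0,36],[0,0,0,6.4,0,0,36],[0,0,0,6.4,0,0,36],[0,0,0,6.4,0,0,36],[0,0,0,0,0,0,36]]';  python3 - <<'E'
from h import *
plan([.58,.065,.22],placeR(35,45)); print(st()[0]["joint_positions"].round(2)); snap("side","s11",(110,400,0,250),2)
E
```

```text
time_s: 19.32
tcp_pos: [0.5762, 0.0684, 0.2609]
ee_rot: [-0.301, 0.84, -0.428, 0.144]
contact_force: [-0.6, -0.0, -1.3]
width: 0.0395
rv [6.1 1.6 0.3] n 1 per [6.05 1.57 0.35] | shift before turn [ 5.7 24.9 32.4] | after turn [ 5.  28.1 29.7] | tcp [576.2  68.4 260.9] -> [580.  65. 220.]
[ 0.51  0.13 -0.5   2.12 -0.81  0.49 -0.26]
```

View pics/s11.png

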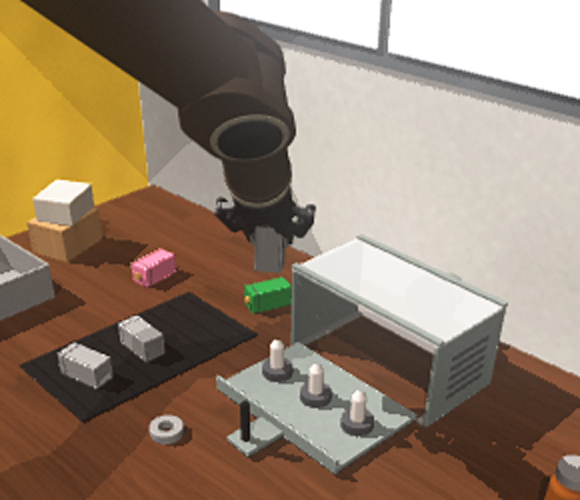

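```bash
python3 -m jog '[[0,0,0,0,0,0,36],[0,0,0,0,0,0,36],[0,0,0,0,0,0,36]]';  python3 - <<'E'
from h import *
plan([.58,.065,.22],placeR(35,45)); print(st()[0]["joint_positions"].round(2)); 
E
```

```text
time_s: 19.62
tcp_pos: [0.5787, 0.069, 0.2631]
ee_rot: [-0.3, 0.84, -0.429, 0.144]
contact_force: [0.1, -0.6, -0.4]
width: 0.0397
rv [6.1 1.4 0.3] n 1 per [6.11 1.45 0.29] | shift before turn [ 4.6 28.  32.7] | after turn [ 4.  31.3 29.6] | tcp [578.7  69.  263.1] -> [580.  65. 220.]
[ 0.5   0.13 -0.49  2.12 -0.8   0.49 -0.28]
```

```bash
cat >> h.py <<'E'
def seatTCP(k,z,off=.006,yaw=35):
    s={1:(.5865,.0645),2:(.5803,-.0250),3:(.5740,-.1140)}[k]; a=np.radians(yaw)
    return np.array([s[0]+off*np.cos(a),s[1]+off*np.sin(a),z])
E
python3 -m jog '[[0,0,0,6.1,1.4,0.3,36],[0,0,0,0,0,0,36]]';  python3 - <<'E'
from h import *
plan(seatTCP(1,.163),placeR(35,45)); print(st()[0]["joint_positions"].round(2)); 
E
```

```text
time_s: 19.78
tcp_pos: [0.5779, 0.0703, 0.2602]
ee_rot: [-0.317, 0.833, -0.427, 0.154]
contact_force: [-0.1, -0.6, -2.2]
width: 0.0394
rv [3.8 1.3 0.1] n 1 per [3.8  1.28 0.13] | shift before turn [11.3 56.7 79.3] | after turn [ 9.7 61.9 75.6] | tcp [577.9  70.3 260.2] -> [591.4  67.9 163. ]
[ 0.65  0.15 -0.64  2.14 -0.88  0.45 -0.18]
```

```bash
python3 -m jog '[[3,15,20,0.5,0.3,0,36],[3,15,20,0.5,0.3,0,36],[3,15,20,1,0.3,0,36],[1,10,12,1,0.3,0,36],[0,0,0,1,0,0,36],[0,0,0,0,0,0,36]]';  python3 - <<'E'
from h import *
plan(seatTCP(1,.163),placeR(35,45)); print(st()[0]["joint_positions"].round(2)); 
E
```

```text
time_s: 20.28
tcp_pos: [0.5921, 0.0597, 0.1799]
ee_rot: [-0.338, 0.822, -0.426, 0.167]
contact_force: [0.7, -0.1, -0.6]
width: 0.0395
rv [ 0.7  0.9 -0.1] n 1 per [ 0.7   0.9  -0.12] | shift before turn [-6.9  8.8 15.1] | after turn [-7.2  9.  14.9] | tcp [592.1  59.7 179.9] -> [591.4  67.9 163. ]
[ 0.94  0.45 -1.01  2.21 -1.03  0.13  0.13]
```

```bash
cat >> fk.py <<'E'
def frames(q):
    Rs=[np.eye(3)];ax='zyzyzyz'
    for i in range(7): Rs.append(Rs[-1]@Ro.from_euler(ax[i],SG[i]*q[i]).as_matrix())
    return Rs
import json,os
def add(q,x):
    L=json.load(open('smp.json')) if os.path.exists('smp.json') else []
    L.append([list(map(float,q)),list(map(float,x))]); json.dump(L,open('smp.json','w'))
def fit(lam=2e-3):
    L=json.load(open('smp.json'))
    prior=np.zeros((8,3)); prior[1,2]=.3;prior[2,2]=.4;prior[4,2]=.4;prior[6,2]=.25
    A=[];b=[]
    for q,x in L:
        A.append(np.hstack(frames(q))); b.append(np.array(x)-A[-1]@prior.ravel())
    A=np.vstack(A);b=np.hstack(b)
    d=np.linalg.solve(A.T@A+lam*np.eye(24),A.T@b); D=prior+d.reshape(8,3)
    return D,(A@d-b).reshape(-1,3)
def fkp(q,D): return np.hstack(frames(q))@D.ravel(), frames(q)[7]@Ro.from_euler('z',np.pi).as_matrix()
E
python3 - <<'E'
from h import *; from fk import *
for q,x in [([-0.06819351,0.41173383,-0.01273232,1.59682304,0.00558508,1.1342269,-0.08221058],[.62466,0,.23065]),
([-0.11,0.24,-0.15,1.85,0.04,1.05,-0.86],[.5122,.0752,.228]),([ 0.18,-0.04,-0.51,2.38,1.01,0.23,-2.56],[.5139,.0551,.2316]),
([ 0.12,0.12,-0.3,2.03,-0.01,0.76,-0.6],[.5135,.0483,.2282]),([-0.23,0.37,-0.34,1.81,0.58,1.33,-0.77],[.5118,.0506,.2265]),
([-0.18,0.51,-0.48,1.53,0.25,1.16,-0.69],[.5884,.2757,.2177]),([ 0.05,0.25,-0.32,1.79,0.08,1.11,-1.26],[.5255,.0679,.249]),([ 0.5,0.13,-0.49,2.12,-0.8,0.49,-0.28],[.5787,.069,.2631]),([ 0.65,0.15,-0.64,2.14,-0.88,0.45,-0.18],[.5779,.0703,.2602])]: add(q,x)
s=r.read_state(); add(s["joint_positions"],s["tcp_pos"])
for lam in (1e-2,2e-3,3e-4):
    D,res=fit(lam);print(D.round(3).tolist(),np.abs(res).max().round(4))
E
```

```text
[[-0.002, 0.0, -0.005], [0.003, -0.012, 0.295], [-0.002, -0.012, 0.461], [0.003, -0.012, 0.061], [-0.005, -0.012, 0.427], [0.007, 0.001, 0.027], [-0.002, 0.001, 0.296], [-0.0, -0.003, 0.046]] 0.0025
[[-0.009, -0.001, -0.01], [0.003, -0.015, 0.29], [-0.002, -0.015, 0.467], [0.003, -0.01, 0.067], [-0.008, -0.01, 0.429], [0.004, 0.001, 0.029], [0.001, 0.001, 0.299], [0.0, -0.0, 0.049]] 0.0021
[[-0.012, -0.001, -0.012], [0.003, -0.016, 0.288], [-0.002, -0.016, 0.469], [0.003, -0.009, 0.069], [-0.01, -0.009, 0.429], [0.003, 0.0, 0.029], [0.001, 0.0, 0.3], [0.0, 0.001, 0.05]] 0.0023
```

```bash
cat >> fk.py <<'E'
LO=np.array([-2.95,-.29,-1.47,.14,-1.03,.13,-2.86]);HI=np.array([2.95,1.99,1.44,2.54,4.17,1.85,2.86])
D,_=fit()
def ik(x,R,q0s,w=.02,m=0.05):
    best=None; mid=(LO+HI)/2
    for q0 in q0s:
        def f(q):
            xx,RR=fkp(q,D); marg=np.minimum(q-LO,HI-q)
            return np.r_[(xx-x)*20,Ro.from_matrix(RR.T@R).as_rotvec()*5,w*np.maximum(0,.4-marg)/.4]
        o=least_squares(f,np.clip(q0,LO+.01,HI-.01),bounds=(LO,HI))
        xx,RR=fkp(o.x,D); e=(np.linalg.norm(xx-x)*1e3,np.degrees(Ro.from_matrix(RR.T@R).magnitude()),np.minimum(o.x-LO,HI-o.x).min())
        key=(e[0]+2*e[1]-20*min(e[2],.3))
        if best is None or key<best[0]: best=(key,o.x,e)
    return best
E
cat > tst.py <<'E'
from h import *; from fk import *
rng=np.random.default_rng(0)
q0s=[[0,.4,0,1.8,0,.9,0],[.5,.3,-.6,2.1,-.6,.5,0],[-.3,.3,.4,2.,.8,.8,-2.5],[-.3,.3,.4,2.,.8,.8,2.5],[.3,.3,-.4,2.,-.9,1.2,.5]]
for tilt in (45,):
 for k in (1,3):
  for yaw in (-90,-60,0,20,35,50,65,80,100):
    for z in (.16,.07):
        b=ik(seatTCP(k,z,.006,yaw),placeR(yaw,tilt),q0s); print(tilt,k,yaw,z,np.round(b[2],2),b[1].round(2))
E
time python3 tst.py
```

```text
45 1 -90 0.16 [0.   0.   0.48] [-0.74  0.66  0.27  1.67  0.54  1.29  2.38]
45 1 -90 0.07 [0.   0.   0.56] [-0.73  0.78  0.26  1.7   0.54  1.16  2.3 ]
45 1 -60 0.16 [0.  0.  0.4] [-0.78  0.48  0.21  1.98  0.88  0.97  2.46]
45 1 -60 0.07 [0.   0.   0.53] [-0.76  0.64  0.19  2.01  0.96  0.85  2.28]
45 1 0 0.16 [0.   0.   0.18] [ 0.39  0.33 -0.82  2.36  2.06  0.51  2.49]
45 1 0 0.07 [0.   0.   0.15] [ 0.51  0.71 -1.02  2.39  2.24  0.89  2.47]
45 1 20 0.16 [0.   0.   0.15] [-0.14  0.24  0.06  2.39  3.82  0.33  1.1 ]
45 1 20 0.07 [0.   0.   0.16] [ 0.66  0.66 -0.91  2.38  2.7   0.51  2.47]
45 1 35 0.16 [1.28 0.72 0.  ] [ 0.84  0.46 -0.93  2.27  4.17  0.13  1.21]
45 1 35 0.07 [0.   0.   0.22] [ 0.5   0.55 -0.53  2.32  3.84  0.36  1.58]
45 1 50 0.16 [0.   0.   0.14] [ 0.96  0.58 -1.    2.13 -0.67  0.27  0.07]
45 1 50 0.07 [1.02 0.59 0.  ] [ 0.88  0.76 -0.92  2.16 -1.03  0.13  0.55]
45 1 65 0.16 [0.  0.  0.4] [ 0.85  0.59 -0.83  2.   -0.63  0.57  0.24]
45 1 65 0.07 [0.   0.   0.28] [ 0.82  0.76 -0.8   2.03 -0.66  0.41  0.38]
45 1 80 0.16 [0.  0.  0.4] [ 0.66  0.6  -0.6   1.86 -0.63  0.85  0.4
[... 878 characters left out ...]
]
45 3 35 0.07 [0.04 0.02 0.  ] [ 1.22  0.78 -0.95  2.16 -0.8   0.13  0.37]
45 3 50 0.16 [0.  0.  0.4] [ 1.14  0.59 -0.81  1.99 -0.63  0.61  0.27]
45 3 50 0.07 [0.   0.   0.32] [ 1.11  0.76 -0.78  2.02 -0.65  0.45  0.41]
45 3 65 0.16 [0.  0.  0.4] [ 0.94  0.6  -0.57  1.85 -0.63  0.89  0.45]
45 3 65 0.07 [0.  0.  0.4] [ 0.93  0.75 -0.56  1.88 -0.63  0.75  0.56]
45 3 80 0.16 [0.   0.   0.42] [ 0.75  0.64 -0.35  1.71 -0.61  1.14  0.61]
45 3 80 0.07 [0.  0.  0.4] [ 0.72  0.76 -0.32  1.74 -0.63  1.02  0.72]
45 3 100 0.16 [0.   0.   0.48] [ 0.69  0.75 -0.39  1.5  -0.41  1.37  0.69]
45 3 100 0.07 [0.   0.   0.58] [ 0.64  0.85 -0.31  1.54 -0.44  1.27  0.79]
real	0m20.658s
user	0m20.864s
sys	0m0.104s
```

Run:
```python
from h import *
plan(seatTCP(1,.175,.006,75),placeR(75,45))
```

```text
rv [  0.4 -27.2 -28.6] n 6 per [ 0.07 -4.54 -4.76] | shift before turn [-10.9   1.5   5.6] | after turn [-6.7 -3.  10. ] | tcp [592.1  59.7 179.9] -> [588.1  70.3 175. ]
```

```bash
python3 -m jog '[[0,0,0,0,-3,-3,36],[0,0,0,0,-3.5,-3.6,36],[0,0,0,0,-3.5,-3.7,36],[0,0,0,0,-3.5,-3.7,36],[0,0,0,0,-3.5,-3.7,36],[0,0,0,0,-3.5,-3.7,36],[0,0,0,0,-3.5,-3.7,36],[0,0,0,0,-3.5,-3.7,36]]'; python3 -m jog '[[0,0,0,0,0,0,36],[0,0,0,0,0,0,36]]'
python3 - <<'E'
from h import *
plan(seatTCP(1,.175,.006,75),placeR(75,45));print(st()[0]["joint_positions"].round(2));
E
```

```text
time_s: 20.95
tcp_pos: [0.5919, 0.0595, 0.1804]
ee_rot: [-0.373, 0.919, -0.115, 0.047]
contact_force: [0.1, 0.5, -0.4]
width: 0.0395
time_s: 21.12
tcp_pos: [0.5925, 0.0608, 0.1807]
ee_rot: [-0.375, 0.918, -0.118, 0.048]
contact_force: [-0.2, -0.5, -0.0]
width: 0.0394
rv [0.6 0.2 0.3] n 1 per [0.6  0.25 0.28] | shift before turn [-6.7 -1.8  9.7] | after turn [-6.7 -1.7  9.7] | tcp [592.5  60.8 180.7] -> [588.1  70.3 175. ]
[ 0.79  0.6  -0.76  1.86 -0.53  0.8   0.27]
```

```bash
python3 -m jog '[[-3.5,-1,5,0.6,0.2,0.3,36],[-3.2,-0.8,4.7,0,0,0,36],[0,0,0,0,0,0,36],[0,0,0,0,0,0,36]]'
python3 - <<'E'
from h import *
plan(seatTCP(1,.175,.006,75),placeR(75,45)) 
snap("side","s12",(200,350,100,220),5); snap("scene","c12",(200,400,150,300),4); snap("wrist","w12")
E
```

```text
time_s: 21.45
tcp_pos: [0.5863, 0.0706, 0.1751]
ee_rot: [-0.38, 0.916, -0.12, 0.049]
contact_force: [-0.8, -0.3, -0.3]
width: 0.0393
rv [-0.1  0.1  0. ] n 1 per [-0.11  0.14  0.  ] | shift before turn [1.8 0.  0.2] | after turn [1.8 0.  0.2] | tcp [586.3  70.6 175.1] -> [588.1  70.3 175. ]
```

View pics/s12.png

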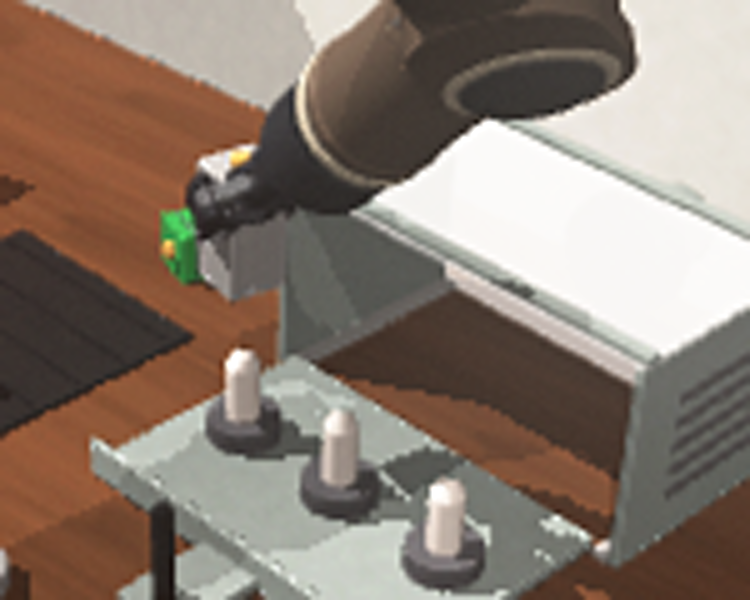

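View pics/c12.png

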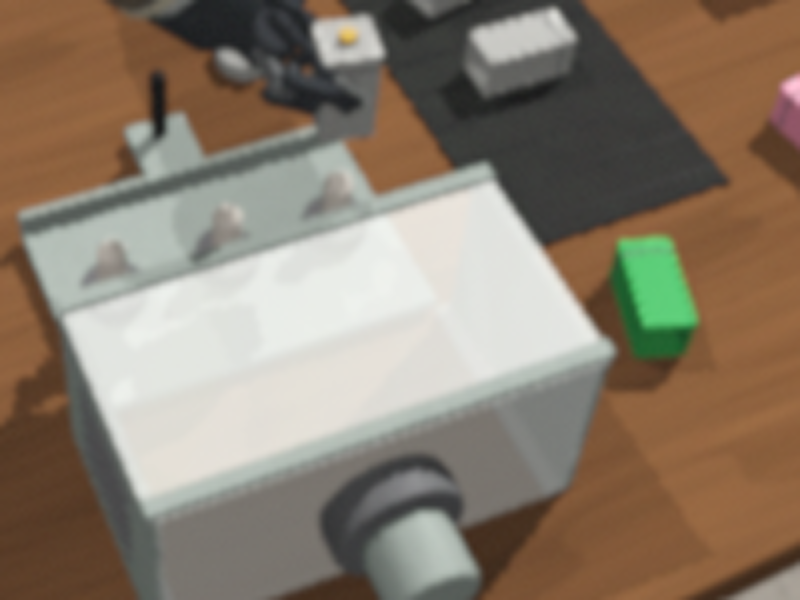

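View pics/w12.png

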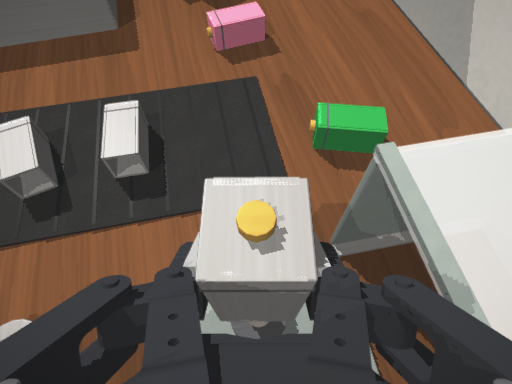

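Run:
```python
from h import *
_,a=load("c12");_,b=load("s12");_,w=load("w12")
print(tri([(a,(287,159)),(b,(248.2,131.4))])); print(tri([(a,(287,159)),(b,(248.2,131.4)),(w,(257,219))]))
# peg tip check
print(tri([(a,(200+335/4,150+178/4)),(b,(200+241/5,100+353/5))]))
for k in (1,2,3):
  X=[*seatTCP(k,.084,0)]; print("tip",k,proj(b,X).round(1),(proj(b,X)-[200,100])*5)
```

```text
(array([0.58728904, 0.06530961, 0.21955223]), [array([-0.2,  0.2]), array([-0.2, -0.2])])
(array([0.58637335, 0.0643904 , 0.21928608]), [array([-0.6,  0.2]), array([-0.2,  0.1]), array([ 1.6, -5. ])])
(array([0.58856038, 0.06508975, 0.07577615]), [array([ 0.1, -0.1]), array([0.1, 0.1])])
tip 1 [248.  168.9] [239.88396469 344.45922062]
tip 2 [267.5 181.1] [337.65630791 405.6421649 ]
tip 3 [288.7 194.4] [443.50903957 472.07339159]
```

```bash
python3 -m jog '[[1.5,5,5,0,0,0,36],[0,10,10,0,0,0,36],[0,10,10,0,0,0,36],[0,10,10,0,0,0,36],[0,10,10,0,0,0,36],[0,8,8,0,0,0,36],[0,5,5,0,0,0,36],[0,3,3,0,0,0,36]]'; python3 -m jog '[[0,0,0,0,0,0,36],[0,0,0,0,0,0,36]]'
python3 - <<'E'
from h import *
plan(seatTCP(1,.072,.006,75),placeR(75,45)) 
snap("side","s13",(200,350,100,220),5)
E
```

```text
time_s: 22.27
tcp_pos: [0.5882, 0.0701, 0.0875]
ee_rot: [-0.381, 0.915, -0.12, 0.049]
contact_force: [0.6, 0.5, -0.6]
width: 0.0393
time_s: 22.43
tcp_pos: [0.5888, 0.0701, 0.0892]
ee_rot: [-0.381, 0.916, -0.12, 0.049]
contact_force: [0.6, 0.6, 0.6]
width: 0.0393
rv [-0.2  0.1  0. ] n 1 per [-0.16  0.1   0.04] | shift before turn [-0.8 12.2 12.1] | after turn [-0.8 12.2 12.2] | tcp [588.8  70.1  89.2] -> [588.1  70.3  72. ]
```

View pics/s13.png

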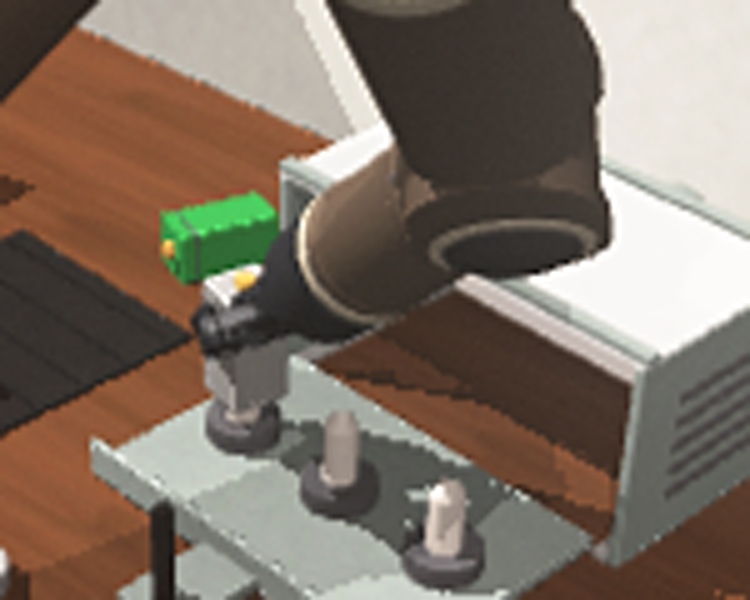

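```bash
python3 -m jog '[[-0.5,4,4,0,0,0,36],[0,4,4,0,0,0,36],[0,2.5,2.5,0,0,0,36],[0,0,0,0,0,0,36]]'; python3 -m jog '[[0,2,2,0,0,0,36],[0,0,0,0,0,0,36]]';python3 -m jog '[[0,1.5,1.5,0,0,0,36],[0,0,0,0,0,0,36]]'
python3 - <<'E'
from h import *
snap("side","s14",(200,350,100,220),5)
E
```

```text
time_s: 22.82
tcp_pos: [0.5878, 0.0699, 0.0734]
ee_rot: [-0.381, 0.916, -0.12, 0.049]
contact_force: [0.8, -0.0, -0.3]
width: 0.0394
time_s: 22.98
tcp_pos: [0.5881, 0.07, 0.071]
ee_rot: [-0.381, 0.916, -0.12, 0.049]
contact_force: [-0.2, 0.3, -0.8]
width: 0.0395
time_s: 23.15
tcp_pos: [0.5883, 0.0702, 0.0693]
ee_rot: [-0.381, 0.916, -0.12, 0.05]
contact_force: [0.1, -0.7, -0.3]
width: 0.0393
```

View pics/s14.png

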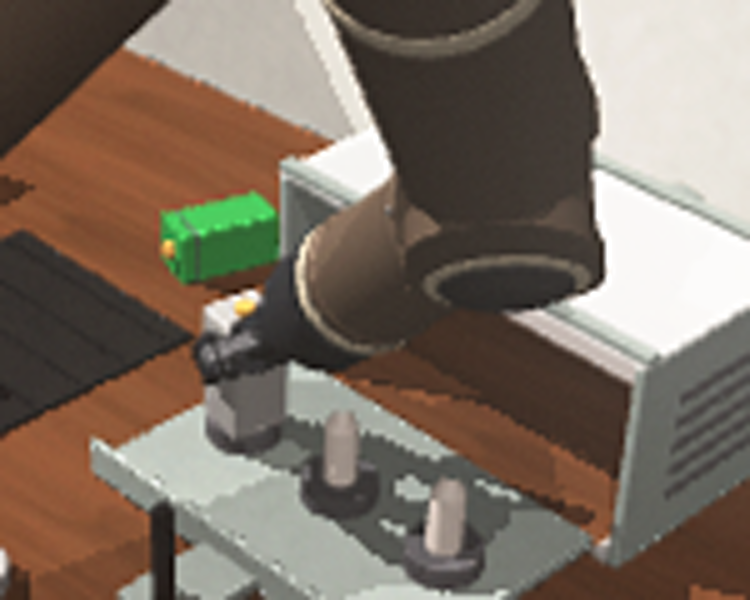

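Nearly on the collar. I'll ease down until it touches.

```bash
python3 -m jog '[[0,1,1,0,0,0,36],[0,0,0,0,0,0,36]]'; python3 -m jog '[[0,1,1,0,0,0,36],[0,0,0,0,0,0,36]]';python3 -m jog '[[0,1,1,0,0,0,36],[0,0,0,0,0,0,36]]'
```

```text
time_s: 23.37
tcp_pos: [0.5891, 0.07, 0.0692]
ee_rot: [-0.381, 0.915, -0.12, 0.05]
contact_force: [-1.8, -3.0, 9.4]
width: 0.0395
time_s: 23.53
tcp_pos: [0.5902, 0.07, 0.0691]
ee_rot: [-0.381, 0.915, -0.12, 0.051]
contact_force: [-2.2, -7.1, 17.5]
width: 0.0396
time_s: 23.7
tcp_pos: [0.5914, 0.0699, 0.0691]
ee_rot: [-0.382, 0.915, -0.12, 0.052]
contact_force: [-2.3, -8.3, 27.7]
width: 0.0391
```

```bash
python3 -m jog '[[0,-2,-2,0,0,0,36],[0,0,0,0,0,0,55],[0,0,0,0,0,0,60],[0,0,0,0,0,0,60],[0,0,-10,0,0,0,60],[0,0,-20,0,0,0,60],[0,0,-25,0,0,0,60],[0,0,-25,0,0,0,60]]'; python3 -m jog '[[0,0,-30,0,0,0,60],[0,-30,0,0,0,0,60],[0,-20,0,0,0,0,60],[0,0,0,0,0,0,60]]'
python3 - <<'E'
from h import *
snap("side","s15",(110,350,100,250),3.2);snap("wrist","w15")
print(st()[0]["joint_positions"].round(2));
E
```

```text
time_s: 24.37
tcp_pos: [0.5728, 0.0148, 0.1248]
ee_rot: [-0.381, 0.916, -0.12, 0.049]
contact_force: [1.3, -0.2, -0.7]
width: 0.0598
time_s: 24.7
tcp_pos: [0.5782, 0.0314, 0.1847]
ee_rot: [-0.381, 0.916, -0.118, 0.051]
contact_force: [-0.3, 0.8, 0.6]
width: 0.06
[ 0.87  0.6  -0.76  1.88 -0.53  0.84  0.32]
```

View pics/s15.png

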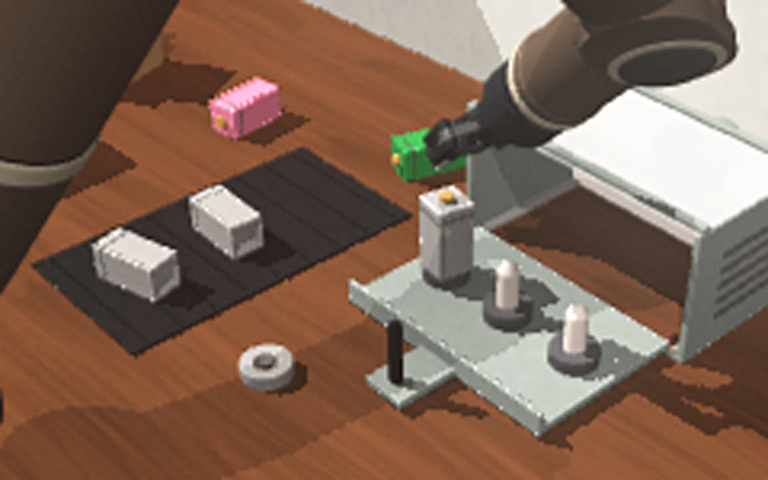

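View pics/w15.png

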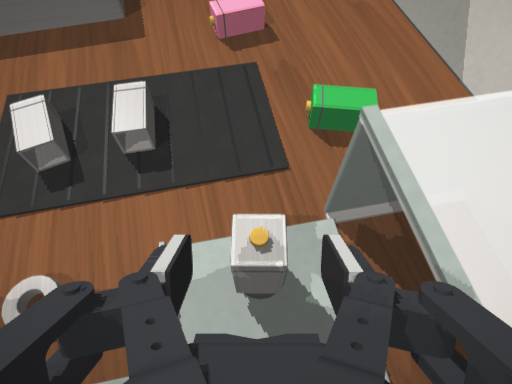

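```bash
python3 -m jog '[[0,-20,-20,0,0,0,62],[0,-20,-20,-6,0,0,62],[0,0,-5,-7,0,0,62],[0,0,0,-7,0,0,62],[0,0,0,-7,0,0,62],[0,0,0,-7,0,0,62],[0,0,0,-7,0,0,62],[0,0,0,0,0,0,62]]'
python3 - <<'E'
from h import *
p,R=gTCP(.4876,.2947,85.5,.010,.029,45);plan(p,R,.07)
print(st()[0]["joint_positions"].round(2));
E
```

```text
time_s: 25.47
tcp_pos: [0.5768, 0.0321, 0.2418]
ee_rot: [-0.034, 0.992, -0.124, 0.004]
contact_force: [0.4, 2.2, -0.1]
width: 0.0616
rv [-48.8   3.5  -9.5] n 8 per [-6.09  0.44 -1.18] | shift before turn [-159.2 -265.4  194.9] | after turn [-109.5 -337.7  -88. ] | tcp [576.8  32.1 241.8] -> [491.2 340.8  65.3]
[ 0.29  0.36 -0.51  1.69  0.12  1.11 -0.49]
```

```bash
python3 -m jog '[[-15,-20,0,0,0,0,62],[-25,-34,0,0,0,0,62],[-25,-34,0,0,0,0,62],[-25,-34,0,0,0,0,62],[-25,-34,0,0,0,0,62],[-20,-30,0,0,0,-5,62],[0,0,0,0,0,-5,62],[0,0,0,0,0,0,62]]'
python3 - <<'E'
from h import *
snap("wrist","w16")
bowls("w16",170)
E
```

```text
time_s: 26.13
tcp_pos: [0.4933, 0.239, 0.2537]
ee_rot: [-0.036, 0.999, -0.039, 0.006]
contact_force: [1.0, -2.1, 0.0]
width: 0.0619
[141. 134.] c 374.9 297.9 size 80 39 axis deg 101.2
[246. 128.] c 487.5 295.0 size 79 40 axis deg 85.6
```

View pics/w16.png

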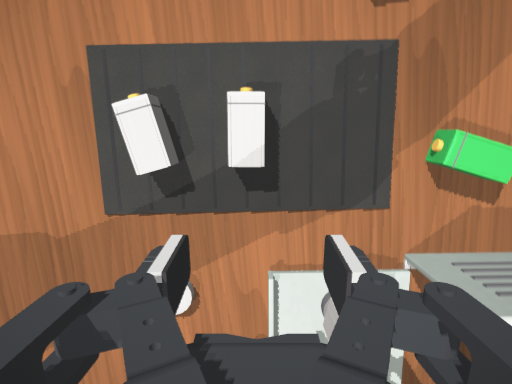

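Run:
```python
from h import *
p,R=gTCP(.4876,.2947,85.5,.010,.030,45);plan(p,R,.08)
```

```text
rv [-49.   -0.4  -0.6] n 7 per [-7.01 -0.05 -0.09] | shift before turn [-13.8 -97.4 187.3] | after turn [ -11.2 -205.4   49.3] | tcp [494.3 236.9 253.5] -> [491.8 347.9  73.3]
```

```bash
python3 -m jog '[[0,-5,0,-7,0,0,62],[0,-10,0,-7,0,0,62],[0,-10,0,-7,0,0,62],[0,-10,0,-7,0,0,62],[0,-10,0,-7,0,0,62],[0,-5,0,-7,0,0,62],[0,0,0,-6,0,0,62],[0,0,0,0,0,0,62]]'
python3 - <<'E'
from h import *
p,R=gTCP(.4876,.2947,85.5,.010,.030,45);plan(p,R,.08)
E
```

```text
time_s: 26.85
tcp_pos: [0.4982, 0.2874, 0.2363]
ee_rot: [0.376, 0.926, -0.04, -0.012]
contact_force: [-1.7, -0.4, -1.4]
width: 0.0616
rv [-0.7 -0.1 -0.5] n 1 per [-0.75 -0.11 -0.47] | shift before turn [ -12.6 -156.5   75. ] | after turn [ -11.2 -157.5   73. ] | tcp [498.2 287.4 236.3] -> [491.8 347.9  73.3]
```

```bash
python3 -m jog '[[-2,-25,12,0,0,0,62],[-3,-30,15,-0.7,0,-0.5,62],[-3,-30,15,0,0,0,62],[-3,-30,15,0,0,0,62],[-1,-28,12,0,0,0,62],[0,-14,5,0,0,0,62],[0,0,0,0,0,0,62],[0,0,0,0,0,0,62]]'
python3 - <<'E'
from h import *
p,R=gTCP(.4876,.2947,85.5,.010,.030,45);plan(p,R,.0)
snap("wrist","w17")
E
```

```text
time_s: 27.52
tcp_pos: [0.4939, 0.3447, 0.081]
ee_rot: [0.38, 0.924, -0.039, -0.013]
contact_force: [0.5, -0.6, -0.4]
width: 0.0622
rv [-0.3 -0.1 -0.4] n 1 per [-0.29 -0.07 -0.41] | shift before turn [-2.5 -7.1 83.3] | after turn [-2.4 -7.5 83.3] | tcp [493.9 344.7  81. ] -> [487.3 291.5  16.8]
```

View pics/w17.png

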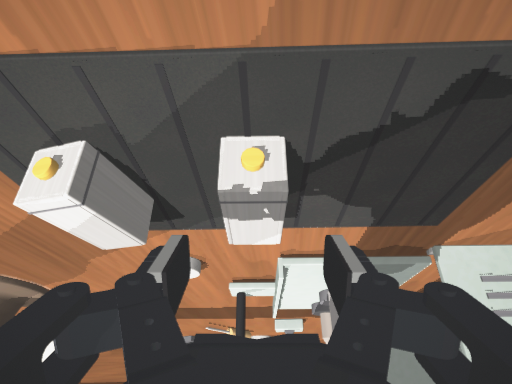

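```bash
python3 -m jog '[[-1,-4,10,-0.3,0,-0.4,62],[-1.5,-3,20,0,0,0,62],[0,0,20,0,0,0,62],[0,0,18,0,0,0,62],[0,0,10,0,0,0,62],[0,0,4,0,0,0,62],[0,0,0,0,0,0,62]]'
python3 - <<'E'
from h import *
p,R=gTCP(.4876,.2947,85.5,.010,.030,45);plan(p,R,.0)
snap("wrist","w18")
E
```

```text
time_s: 28.15
tcp_pos: [0.4871, 0.293, 0.018]
ee_rot: [0.382, 0.923, -0.035, -0.014]
contact_force: [0.5, 0.1, 0.3]
width: 0.0622
rv [-0.1 -0.2  0.1] n 1 per [-0.06 -0.15  0.05] | shift before turn [0.3 0.2 1.9] | after turn [0.3 0.2 1.9] | tcp [487.1 293.   18. ] -> [487.3 291.5  16.8]
```

View pics/w18.png

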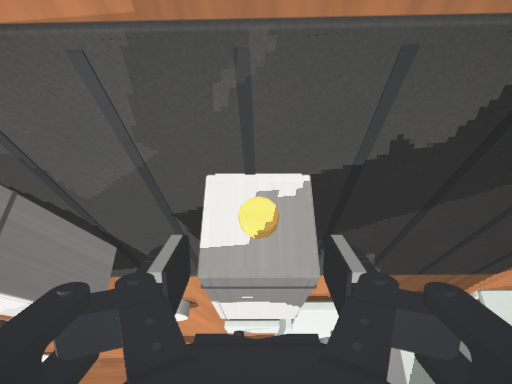

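```bash
python3 -m jog '[[0,0,1,0,0,0,62],[0,0,0,0,0,0,36],[0,0,0,0,0,0,36],[0,0,0,0,0,0,36],[0,0,0,0,0,0,36],[0,7,-7,0,0,0,36],[0,18,-18,0,0,0,36],[0,25,-25,0,0,0,36]]' 45; python3 -m jog '[[0,25,-25,0,0,0,36],[0,25,-25,0,0,0,36],[0,25,-25,0,0,0,36],[0,20,-20,5,0,0,36],[0,0,0,7,0,0,36],[0,0,0,7,0,0,36],[0,0,0,7,0,0,36],[0,0,0,7,0,0,36]]'; python3 -m jog '[[0,0,0,7,0,0,36],[0,0,0,7,0,0,36],[0,0,0,0,0,0,36]]'
python3 - <<'E'
from h import *
plan([.575,.0,.25],placeR(72,45)); print(st()[0]["joint_positions"].round(2)); snap("wrist","w19")
E
```

```text
time_s: 28.87
tcp_pos: [0.4854, 0.2917, 0.0861]
ee_rot: [0.384, 0.923, -0.034, -0.016]
contact_force: [0.4, -0.3, -0.6]
width: 0.0398
time_s: 29.53
tcp_pos: [0.4865, 0.2935, 0.2233]
ee_rot: [0.101, 0.994, -0.037, -0.002]
contact_force: [-0.2, -0.3, -0.5]
width: 0.0395
time_s: 29.78
tcp_pos: [0.4888, 0.2861, 0.2226]
ee_rot: [-0.019, 0.999, -0.042, 0.003]
contact_force: [0.4, -2.4, -1.9]
width: 0.0395
rv [42.6  5.2 12.4] n 7 per [6.08 0.74 1.77] | shift before turn [110.3 276.5 -37.7] | after turn [ 170.4  154.2 -192.9] | tcp [488.8 286.1 222.6] -> [575.   0. 250.]
[-0.11  0.37 -0.62  1.74  0.22  1.07 -0.89]
```

View pics/w19.png

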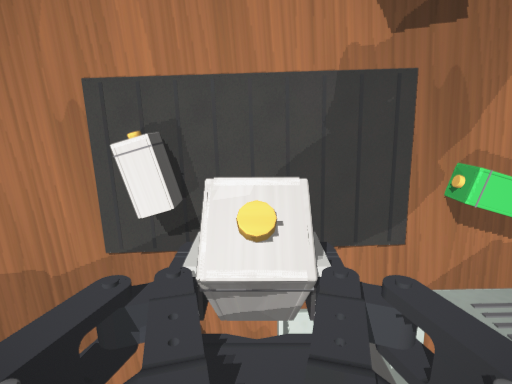

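```bash
python3 -m jog '[[10,25,-8,0,0,0,36],[15,38,-8,0,0,0,36],[15,38,-8,0,0,0,36],[15,38,-8,0,0,0,36],[15,38,-6,0,0,0,36],[15,38,0,0,0,0,36],[15,38,0,0,0,0,36],[10,24,0,0,0,0,36]]'; python3 -m jog '[[0,0,0,5,0.6,1.5,36],[0,0,0,6,0.7,1.8,36],[0,0,0,6,0.7,1.8,36],[0,0,0,6,0.7,1.8,36],[0,0,0,6,0.7,1.8,36],[0,0,0,6,0.7,1.8,36],[0,0,0,6,0.7,1.8,36],[0,0,0,0,0,0,36]]'
python3 - <<'E'
from h import *
plan(seatTCP(2,.19,.006,72),placeR(72,45)); print(st()[0]["joint_positions"].round(2))
E
```

```text
time_s: 30.5
tcp_pos: [0.5759, 0.0034, 0.2497]
ee_rot: [-0.017, 0.999, -0.038, 0.0]
contact_force: [-0.1, -0.6, -1.9]
width: 0.0394
time_s: 31.17
tcp_pos: [0.5738, 0.004, 0.2467]
ee_rot: [-0.367, 0.918, -0.144, 0.051]
contact_force: [0.1, -1.5, -2.7]
width: 0.039
rv [ 1.6  0.8 -0.1] n 1 per [ 1.57  0.83 -0.13] | shift before turn [15.6 53.2 27.5] | after turn [15.1 53.9 26.3] | tcp [573.8   4.  246.7] -> [582.2 -19.3 190. ]
[ 0.87  0.47 -0.71  1.83 -0.56  0.97  0.25]
```

```bash
python3 -m jog '[[5,15,5,1,0.5,0,36],[5,20,10,0.6,0.3,0,36],[5,18,11,0,0,0,36],[0,0,0,0,0,0,36],[0,0,0,0,0,0,36],[0,0,0,0,0,0,36]]'
python3 - <<'E'
from h import *
plan(seatTCP(2,.19,.006,72),placeR(72,45)); print(st()[0]["joint_positions"].round(2))
snap("side","s20",(200,350,80,220),4.2); snap("scene","c20",(200,350,130,250),5)
E
```

```text
time_s: 31.67
tcp_pos: [0.5842, -0.014, 0.1959]
ee_rot: [-0.376, 0.914, -0.14, 0.061]
contact_force: [-0.2, 0.1, -1.1]
width: 0.0396
rv [0.2 0.1 0.6] n 1 per [0.18 0.08 0.59] | shift before turn [-0.4  8.2  0.2] | after turn [-0.3  8.2  0.2] | tcp [584.2 -14.  195.9] -> [582.2 -19.3 190. ]
[ 0.89  0.57 -0.7   1.84 -0.56  0.9   0.34]
```

View pics/s20.png

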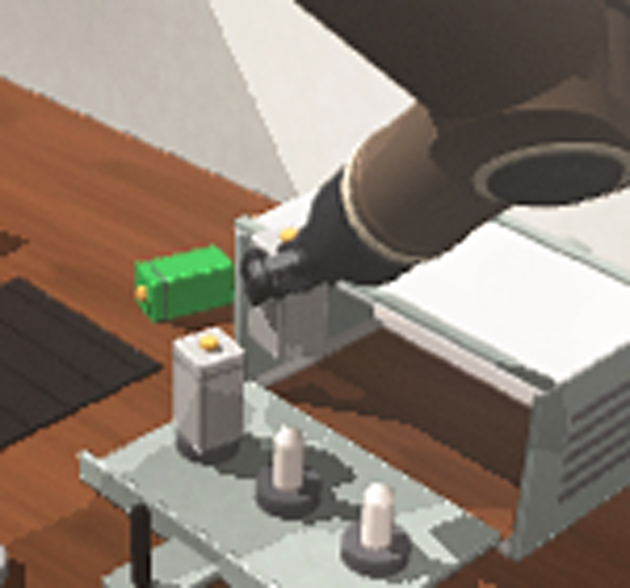

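View pics/c20.png

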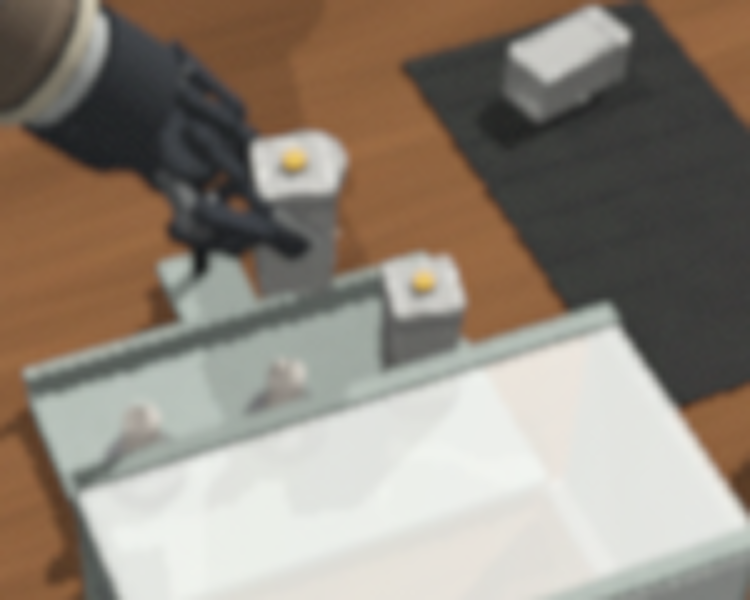

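Run:
```python
from h import *
_,a=load("c20");_,b=load("s20")
print(tri([(a,(200+292/5,130+159/5)),(b,(200+288/4.2,80+234/4.2))]))
print("b1",tri([(a,(200+424/5,130+281/5)),(b,(200+209/4.2,80+341/4.2))]))
print(onz(b,(200+288/4.2,80+430/4.2),.083), onz(b,(200+378/4.2,80+488/4.2),.083))
```

```text
(array([ 0.58272213, -0.01957862,  0.24003874]), [array([-0.2,  0.2]), array([-0.2, -0.2])])
b1 (array([0.59113983, 0.06305957, 0.11336545]), [array([-0.4,  0.5]), array([-0.4, -0.4])])
[ 0.57869275 -0.03074504  0.083     ] [ 0.571117   -0.12133701  0.083     ]
```

```bash
python3 -m jog '[[-0.4,8,0,0.2,0,0.6,36],[0,5,5,0,0,0,36],[0,10,10,0,0,0,36],[0,10,10,0,0,0,36],[0,10,10,0,0,0,36],[0,10,10,0,0,0,36],[0,8,8,0,0,0,36],[0,4,4,0,0,0,36]]'; python3 -m jog '[[0,0,0,0,0,0,36],[0,0,0,0,0,0,36]]'
python3 - <<'E'
from h import *
plan(seatTCP(2,.0692,.006,72),placeR(72,45)) 
snap("side","s21",(200,350,80,220),4.2)
E
```

```text
time_s: 32.43
tcp_pos: [0.5807, -0.0212, 0.1057]
ee_rot: [-0.379, 0.912, -0.147, 0.058]
contact_force: [-0.7, -0.2, -1.4]
width: 0.0396
time_s: 32.6
tcp_pos: [0.5816, -0.0212, 0.1079]
ee_rot: [-0.379, 0.912, -0.146, 0.059]
contact_force: [0.1, -0.7, -0.9]
width: 0.0398
rv [-0.1 -0.  -0.2] n 1 per [-0.08 -0.02 -0.23] | shift before turn [ 0.1 26.  28.8] | after turn [-0.  26.  28.8] | tcp [581.6 -21.2 107.9] -> [582.2 -19.3  69.2]
```

View pics/s21.png

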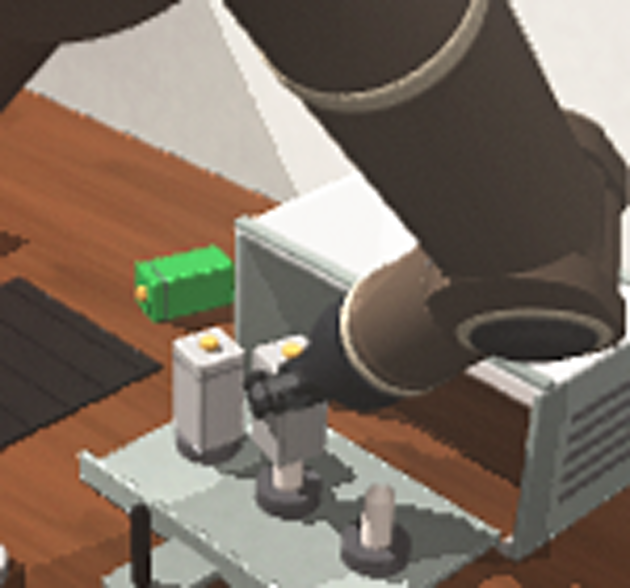

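```bash
python3 -m jog '[[0,5,6.5,0,0,0,36],[0,7,8,0,0,0,36],[0,7,7.5,0,0,0,36],[0,5,5,0,0,0,36],[0,0,0,0,0,0,36],[0,0,0,0,0,0,36]]'; python3 -m jog '[[0,1.5,1.5,0,0,0,36],[0,0,0,0,0,0,36]]';python3 -m jog '[[0,1,1,0,0,0,36],[0,0,0,0,0,0,36]]'
```

```text
time_s: 33.15
tcp_pos: [0.5819, -0.0192, 0.0713]
ee_rot: [-0.379, 0.912, -0.147, 0.059]
contact_force: [-0.9, -0.9, -1.0]
width: 0.0395
time_s: 33.32
tcp_pos: [0.5823, -0.0194, 0.07]
ee_rot: [-0.378, 0.912, -0.146, 0.06]
contact_force: [0.2, 0.3, -0.1]
width: 0.0396
time_s: 33.48
tcp_pos: [0.583, -0.0194, 0.0699]
ee_rot: [-0.379, 0.912, -0.146, 0.06]
contact_force: [-1.8, -2.9, 8.3]
width: 0.0397
```

```bash
python3 -m jog '[[0,1.3,1.3,0,0,0,36],[0,0,0,0,0,0,36]]'; python3 -m jog '[[0,-1.6,-1.6,0,0,0,36],[0,0,0,0,0,0,55],[0,0,0,0,0,0,60],[0,0,0,0,0,0,60],[0,0,-10,0,0,0,60],[0,0,-20,0,0,0,60],[0,0,-25,0,0,0,60],[0,0,-25,0,0,0,60]]'; python3 -m jog '[[0,0,-30,0,0,0,60],[0,-30,0,0,0,0,60],[0,-30,-5,0,0,0,60],[0,-20,-20,0,0,0,60],[0,-20,-20,0,0,0,60],[0,0,0,0,0,0,60]]'
python3 - <<'E'
from h import *
snap("side","s22",(110,350,80,230),3.2)
p,R=gTCP(.3749,.2979,101.2,.010,.030,0);plan(p,R,.2)
E
```

```text
time_s: 33.65
tcp_pos: [0.5845, -0.0196, 0.0698]
ee_rot: [-0.379, 0.912, -0.146, 0.062]
contact_force: [-1.7, -5.5, 19.5]
width: 0.0394
time_s: 34.32
tcp_pos: [0.5638, -0.0737, 0.1261]
ee_rot: [-0.379, 0.912, -0.146, 0.059]
contact_force: [0.9, 0.3, -0.7]
width: 0.0599
time_s: 34.82
tcp_pos: [0.5722, -0.0565, 0.2548]
ee_rot: [-0.377, 0.913, -0.145, 0.063]
contact_force: [1.1, -0.5, 0.0]
width: 0.0602
rv [-43.9 -11.7 -27.8] n 8 per [-5.49 -1.46 -3.47] | shift before turn [-302.3 -173.3  229.2] | after turn [-123.7 -396.3   40.8] | tcp [571.3 -57.  252.1] -> [373.  307.7 211.3]
```

View pics/s22.png

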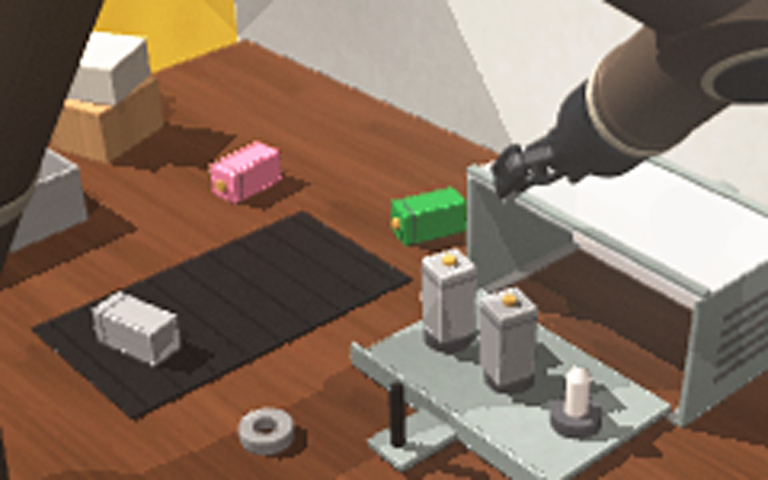

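```bash
python3 - <<'E'
from h import *; from fk import *
q0=[r.read_state()["joint_positions"],[-.3,.4,-.3,1.8,.4,1.2,-.6]]
p,R=gTCP(.3749,.2979,101.2,.010,.030,45)
for b in (0,.08,.2): k=ik(p-b*R[:,2],R,q0);print(k[2],k[1].round(2))
E
python3 -m jog '[[0,0,0,-5,-1,-3,62],[0,0,0,-5.5,-1.5,-3.5,62],[0,0,0,-5.5,-1.5,-3.5,62],[0,0,0,-5.5,-1.5,-3.5,62],[0,0,0,-5.5,-1.5,-3.5,62],[0,0,0,-5.5,-1.5,-3.5,62],[0,0,0,-5.5,-1.5,-3.5,62],[0,0,0,-5.5,-1.5,-3.5,62]]'
python3 - <<'E'
from h import *
plan([.40,.24,.25],graspR(101.2,0))
E
```

```text
(np.float64(2.301632258480955e-13), np.float64(1.8451033375316127e-13), np.float64(0.4109076448991784)) [-0.76  0.86 -0.47  1.76  0.73  1.44 -1.45]
(np.float64(6.670127075376799e-10), np.float64(1.196947027927941e-10), np.float64(0.39999999920170826)) [-1.04  0.77 -0.15  1.66  0.51  1.45 -1.25]
(np.float64(0.0010341171157041424), np.float64(0.00048607875901655146), np.float64(0.3249699842576512)) [-1.69  0.92  0.87  1.49 -0.07  1.53 -0.66]
time_s: 35.53
tcp_pos: [0.5704, -0.0574, 0.2491]
ee_rot: [-0.002, 0.995, 0.095, -0.002]
contact_force: [0.0, -0.1, -0.4]
width: 0.0619
rv [-0.3  0.2 -0.3] n 1 per [-0.28  0.24 -0.26] | shift before turn [-110.9 -324.3    1.1] | after turn [-109.4 -324.8   -0.9] | tcp [570.4 -57.4 249.1] -> [400. 240. 250.]
```

```bash
python3 -m jog '[[-9,-25,0,0,0,0,62],[-13,-38,0,0,0,0,62],[-13,-38,0,0,0,0,62],[-13,-38,0,0,0,0,62],[-13,-38,0,0,0,0,62],[-13,-38,0,0,0,0,62],[-13,-38,0,0,0,0,62],[-13,-38,0,0,0,0,62]]'; python3 -m jog '[[-8,-25,0,0,0,0,62],[0,0,0,0,0,0,62]]'
python3 - <<'E'
from h import *
snap("wrist","w23"); bowls("w23",170)
p,R=gTCP(.3749,.2979,101.2,.010,.030,45);plan(p,R,.08)
E
```

```text
time_s: 36.2
tcp_pos: [0.416, 0.211, 0.2518]
ee_rot: [-0.004, 0.996, 0.094, -0.002]
contact_force: [1.5, 0.6, -0.7]
width: 0.062
time_s: 36.37
tcp_pos: [0.4013, 0.2382, 0.2526]
ee_rot: [-0.006, 0.995, 0.098, -0.002]
contact_force: [0.2, 0.3, 0.3]
width: 0.0622
[317. 311.] c 511.9 83.2 size 93 47 axis deg 86.3
[244. 108.] c 373.8 297.5 size 80 39 axis deg 101.5
rv [-45.6   0.2   0. ] n 7 per [-6.51  0.03  0.  ] | shift before turn [ -14.9 -118.3  180.2] | after turn [ -15.5 -211.4   41.6] | tcp [403.1 235.5 252.3] -> [364.5 350.2  73.3]
```

View pics/w23.png

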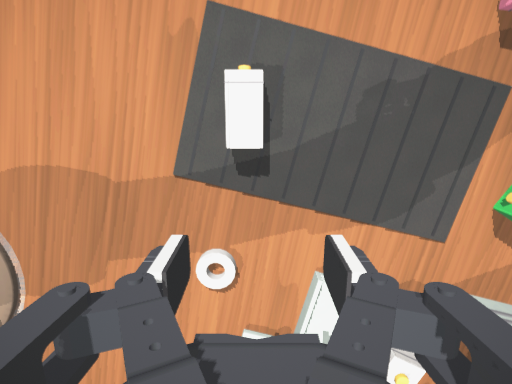

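```bash
python3 -m jog '[[0,-5,0,-6.5,0,0,62],[0,-10,0,-6.5,0,0,62],[0,-10,0,-6.5,0,0,62],[0,-10,0,-6.5,0,0,62],[0,-10,0,-6.5,0,0,62],[0,-5,0,-6.5,0,0,62],[0,0,0,-6.5,0,0,62],[0,0,0,0,0,0,62]]'
python3 - <<'E'
from h import *
p,R=gTCP(.3743,.2977,101.3,.010,.030,45);plan(p,R,.08);print(st()[0]["joint_positions"].round(2))
E
```

```text
time_s: 37.08
tcp_pos: [0.3947, 0.2809, 0.2351]
ee_rot: [0.385, 0.918, 0.091, 0.032]
contact_force: [-0.1, -0.7, -0.8]
width: 0.0624
rv [0.5 0.6 0.3] n 1 per [0.46 0.61 0.27] | shift before turn [ -15.2 -167.2   61. ] | after turn [ -16.7 -166.6   62.2] | tcp [394.7 280.9 235.1] -> [363.8 350.   73.3]
[-0.62  0.61 -0.64  1.65  0.67  1.78 -1.24]
```

```bash
python3 -m jog '[[-3,-25,10,0,0.3,0,62],[-4,-30,12,0,0.3,0,62],[-4,-30,12,0,0,0,62],[-4,-30,10,0,0,0,62],[-1,-30,10,0,0,0,62],[0,-22,6,0,0,0,62],[0,0,0,0,0,0,62],[0,0,0,0,0,0,62]]'
python3 - <<'E'
from h import *
p,R=gTCP(.3743,.2977,101.3,.010,.030,45);plan(p,R,.0);print(st()[0]["joint_positions"].round(2))
snap("wrist","w24")
E
```

```text
time_s: 37.75
tcp_pos: [0.3669, 0.3501, 0.0786]
ee_rot: [0.38, 0.92, 0.089, 0.038]
contact_force: [-0.9, -0.3, 0.8]
width: 0.062
rv [-0.   0.  -0.2] n 1 per [-0.04  0.   -0.23] | shift before turn [-3.  -4.  83.3] | after turn [-3.  -4.  83.3] | tcp [366.9 350.1  78.6] -> [374.9 294.5  16.8]
[-0.76  0.86 -0.6   1.62  0.72  1.64 -1.45]
```

View pics/w24.png

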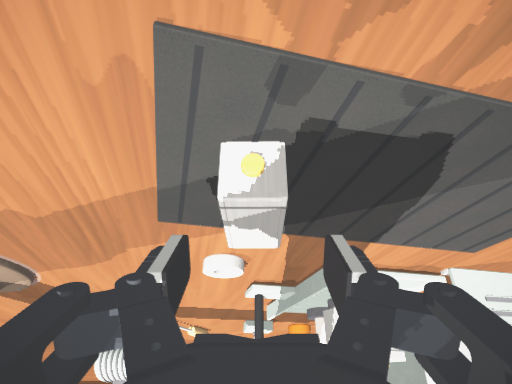

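```bash
python3 -m jog '[[-1.5,-2,10,0,0,-0.2,62],[-1.5,-2,20,0,0,0,62],[0,0,20,0,0,0,62],[0,0,18,0,0,0,62],[0,0,10,0,0,0,62],[0,0,4,0,0,0,62],[0,0,0,0,0,0,62]]'
python3 - <<'E'
from h import *
p,R=gTCP(.3743,.2977,101.3,.010,.030,45);plan(p,R,.0)
snap("wrist","w25")
E
```

```text
time_s: 38.38
tcp_pos: [0.3747, 0.296, 0.0185]
ee_rot: [0.38, 0.92, 0.091, 0.039]
contact_force: [-0.4, -0.2, 0.3]
width: 0.0623
rv [-0.1 -0.1 -0.1] n 1 per [-0.06 -0.1  -0.1 ] | shift before turn [-0.1 -0.1  2.3] | after turn [-0.1 -0.1  2.3] | tcp [374.7 296.   18.5] -> [374.9 294.5  16.8]
```

View pics/w25.png

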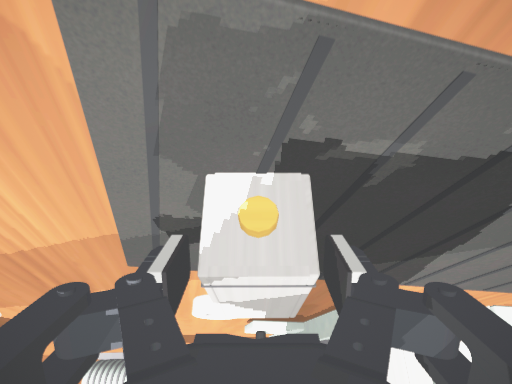

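```bash
python3 -m jog '[[0,0,1.5,0,0,0,62],[0,0,0,0,0,0,36],[0,0,0,0,0,0,36],[0,0,0,0,0,0,36],[0,0,0,0,0,0,36],[0,7,-7,0,0,0,36],[0,18,-18,0,0,0,36],[0,25,-25,0,0,0,36]]' 45; python3 -m jog '[[0,20,-25,3,0,0,36],[0,15,-25,6,0,0,36],[0,15,-25,6,0,0,36],[0,10,-25,6,0,0,36],[0,0,-20,6,0,0,36],[0,0,0,6,0,0,36],[0,0,0,6,0,0,36],[0,0,0,6,0,0,36]]'
python3 - <<'E'
from h import *
plan([.565,-.08,.25],placeR(65,90)); print(st()[0]["joint_positions"].round(2)); snap("wrist","w26")
E
```

```text
time_s: 39.1
tcp_pos: [0.3734, 0.2946, 0.0869]
ee_rot: [0.382, 0.919, 0.092, 0.037]
contact_force: [0.4, 0.7, -0.8]
width: 0.0398
time_s: 39.77
tcp_pos: [0.3694, 0.3191, 0.2235]
ee_rot: [-0.003, 0.995, 0.099, 0.003]
contact_force: [-0.9, -0.9, -1.5]
width: 0.0396
rv [-0.4 -0.2 36.4] n 6 per [-0.07 -0.04  6.07] | shift before turn [112.9 429.8 -28.1] | after turn [345.9 279.1 -26.5] | tcp [369.4 319.1 223.5] -> [565. -80. 250.]
[-0.05  0.3  -0.91  1.89  0.27  1.07 -0.87]
```

View pics/w26.png

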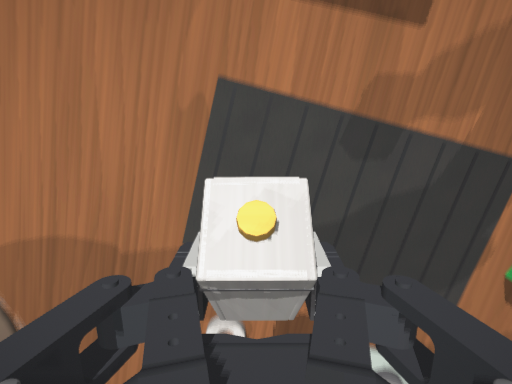

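```bash
python3 -m jog '[[6,22,-6,0,0,0,36],[10,37,-8,0,0,0,36],[10,37,-8,0,0,0,36],[10,37,-8,0,0,0,36],[10,37,0,0,0,0,36],[10,37,0,0,0,0,36],[10,37,0,0,0,0,36],[10,37,0,0,0,0,36]]'; python3 -m jog '[[10,37,0,0,0,0,36],[10,37,0,0,0,0,36],[9,37,0,0,0,0,36],[8,30,0,0,0,0,36],[0,8,0,0,0,6,36],[0,0,0,0,0,6,36],[0,0,0,0,0,6,36],[0,0,0,0,0,6,36]]'; python3 -m jog '[[0,0,0,0,0,6,36],[0,0,0,0,0,6,36],[0,0,0,0,0,0,36]]'
python3 - <<'E'
from h import *
plan([.565,-.10,.25],placeR(65,45)); print(st()[0]["joint_positions"].round(2))
E
```

```text
time_s: 40.48
tcp_pos: [0.4991, 0.0563, 0.2523]
ee_rot: [-0.0, 0.995, 0.099, 0.001]
contact_force: [1.7, 0.4, 0.0]
width: 0.0391
time_s: 41.15
tcp_pos: [0.5642, -0.0807, 0.2516]
ee_rot: [-0.001, 0.994, -0.113, -0.0]
contact_force: [-0.1, 0.1, 0.0]
width: 0.0395
time_s: 41.4
tcp_pos: [0.5643, -0.0803, 0.2519]
ee_rot: [-0.001, 0.977, -0.215, 0.0]
contact_force: [-0.8, -0.0, -0.3]
width: 0.0396
rv [44.9  0.   0.1] n 7 per [6.42 0.01 0.02] | shift before turn [ 9.  17.6  1.9] | after turn [  9.   13.8 -11.1] | tcp [564.3 -80.3 251.9] -> [ 565. -100.  250.]
[ 0.5   0.36 -0.58  1.68  0.21  1.17 -0.56]
```

```bash
python3 -m jog '[[4,8,0,5,0,0,36],[5,10,0,6,0,0,36],[0,0,0,6,0,0,36],[0,0,0,6,0,0,36],[0,0,0,6,0,0,36],[0,0,0,6,0,0,36],[0,0,0,6,0,0,36],[0,0,0,4,0,0,36]]'; python3 -m jog '[[0,0,0,0,0,0,36],[0,0,0,0,0,0,36]]'
python3 - <<'E'
from h import *
plan(seatTCP(3,.19,.006,65),placeR(65,45)); print(st()[0]["joint_positions"].round(2))
E
```

```text
time_s: 42.07
tcp_pos: [0.5648, -0.1025, 0.2506]
ee_rot: [-0.376, 0.902, -0.196, 0.084]
contact_force: [0.9, -0.3, -2.1]
width: 0.0393
time_s: 42.23
tcp_pos: [0.5649, -0.1014, 0.2502]
ee_rot: [-0.375, 0.902, -0.197, 0.082]
contact_force: [-0.0, 0.2, -0.2]
width: 0.0395
rv [-0.1  0.3  0.3] n 1 per [-0.08  0.27  0.27] | shift before turn [13.6 43.8 41.3] | after turn [13.6 43.7 41.4] | tcp [ 564.9 -101.4  250.2] -> [ 576.5 -108.6  190. ]
[ 1.13  0.53 -0.82  1.79 -0.49  0.99  0.24]
```

```bash
python3 -m jog '[[4,12,11,0,0.3,0.3,36],[5,16,15,0,0,0,36],[4.5,16,15,0,0,0,36],[0,0,0,0,0,0,36],[0,0,0,0,0,0,36],[0,0,0,0,0,0,36]]'
python3 - <<'E'
from h import *
plan(seatTCP(3,.19,.006,65),placeR(65,45)); print(st()[0]["joint_positions"].round(2))
snap("side","s27",(200,350,80,220),4.2); snap("scene","c27",(180,330,130,250),5)
E
```

```text
time_s: 42.73
tcp_pos: [0.5777, -0.1066, 0.1927]
ee_rot: [-0.374, 0.902, -0.198, 0.084]
contact_force: [-0.7, -0.6, -0.6]
width: 0.0395
rv [-0.1 -0.   0.2] n 1 per [-0.1  -0.04  0.21] | shift before turn [-0.3  3.5  0.3] | after turn [-0.3  3.5  0.3] | tcp [ 577.7 -106.6  192.7] -> [ 576.5 -108.6  190. ]
[ 1.1   0.62 -0.79  1.81 -0.47  0.9   0.28]
```

View pics/s27.png

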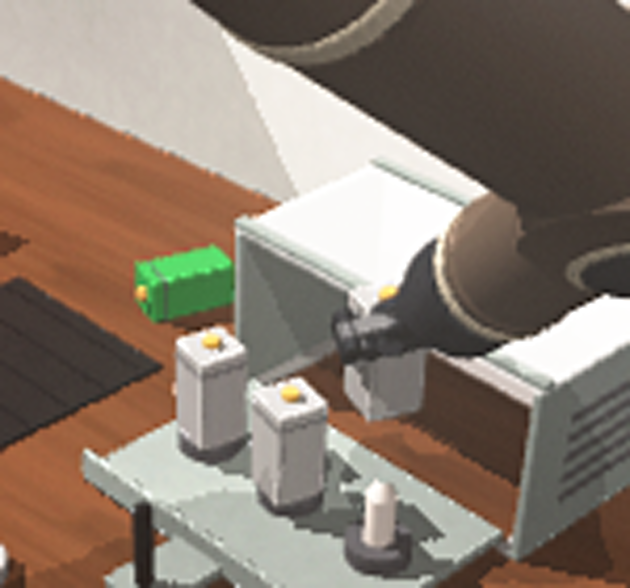

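View pics/c27.png

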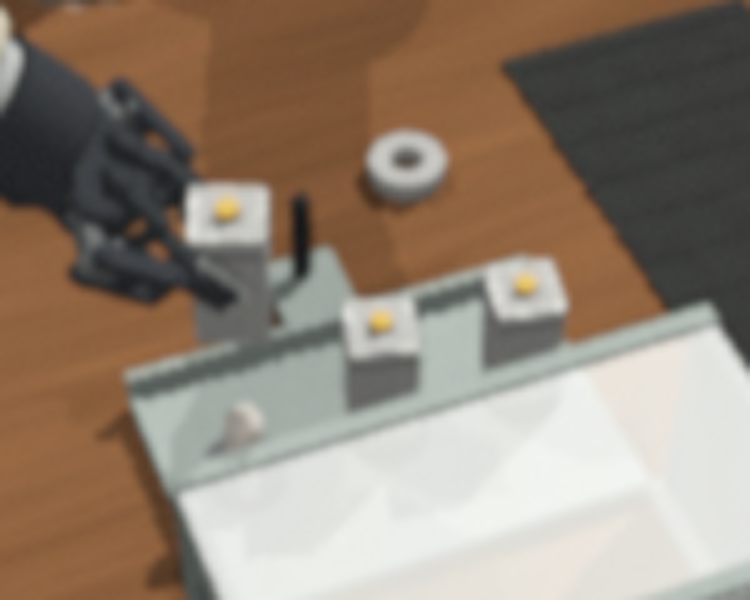

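Run:
```python
from h import *
_,a=load("c27");_,b=load("s27")
print(tri([(a,(180+227/5,130+210/5)),(b,(200+388/4.2,80+292/4.2))]))
print("peg tip",tri([(a,(180+243/5,130+410/5)),(b,(200+380/4.2,80+486/4.2))]))
for nm in ("s20","s27"):
    im,c=load(nm); m=im[190:202,282:300].astype(int).min(2)
    roi=im[180:215,275:305]; w=(roi.min(2)>165); ys,xs=np.nonzero(w); print(nm,xs.mean()+275,ys.mean()+180,xs.size)
    print(onz(c,(200+380/4.2,80+486/4.2),.083))
```

```text
(array([ 0.57664363, -0.11147707,  0.23604729]), [array([-0.2,  0.2]), array([-0.2, -0.2])])
peg tip (array([ 0.58146998, -0.11291148,  0.07615771]), [array([-0.6,  0.6]), array([-0.6, -0.5])])
s20 289.2141176470588 199.74823529411765 425
[ 0.57385018 -0.12091054  0.083     ]
s27 288.8045602605863 198.11400651465797 307
[ 0.57385018 -0.12091054  0.083     ]
```

Run:
```python
from h import *
ims={n:load(n) for n in ("s3","s12","s15","s20","s22","s27")}
c=ims["s27"][1]; X=np.array([.44,-.0155,.06]); print("px per mm +x",(proj(c,X+[.001,0,0])-proj(c,X)))
f=lambda n:cv2.GaussianBlur(cv2.cvtColor(ims[n][0],cv2.COLOR_RGB2GRAY)[185:222,222:245].astype(np.float32),(3,3),0)
for n in ims: print(n,[np.round(v,2) for v in cv2.phaseCorrelate(f("s3"),f(n),cv2.createHanningWindow((23,37),cv2.CV_32F))])
```

```text
px per mm +x [ 0.24687163 -0.15789605]
s3 [array([-0.,  0.]), np.float64(1.0)]
s12 [array([-0.02, -0.  ]), np.float64(1.02)]
s15 [array([ 0.95, -0.36]), np.float64(0.87)]
s20 [array([ 0.83, -0.2 ]), np.float64(0.85)]
s22 [array([ 1.65, -0.69]), np.float64(0.83)]
s27 [array([ 1.71, -0.93]), np.float64(0.86)]
```

Run:
```python
from h import *
plan([.5825,-.1086,.19],placeR(65,45))
```

```text
rv [-0.1 -0.1  0.2] n 1 per [-0.08 -0.11  0.18] | shift before turn [4.9 1.2 2.5] | after turn [4.9 1.2 2.5] | tcp [ 577.7 -107.4  192.6] -> [ 582.5 -108.6  190. ]
```

```bash
python3 -m jog '[[4.9,1.2,2.5,0,0,0,36],[0,5,5,0,0,0,36],[0,10,10,0,0,0,36],[0,10,10,0,0,0,36],[0,10,10,0,0,0,36],[0,6,6,0,0,0,36],[0,0,0,0,0,0,36],[0,0,0,0,0,0,36]]'
python3 - <<'E'
from h import *
plan([.5825,-.1086,.0695],placeR(65,45))
snap("side","s28",(220,340,100,220),5); snap("scene","c28",(180,330,130,250),5)
E
```

```text
time_s: 43.5
tcp_pos: [0.5817, -0.1088, 0.1294]
ee_rot: [-0.375, 0.901, -0.2, 0.083]
contact_force: [0.1, 0.3, -1.7]
width: 0.0397
rv [-0.2  0.  -0.1] n 1 per [-0.2   0.01 -0.07] | shift before turn [ 0.8 42.2 42.6] | after turn [ 0.7 42.  42.7] | tcp [ 581.7 -108.8  129.4] -> [ 582.5 -108.6   69.5]
```

View pics/s28.png

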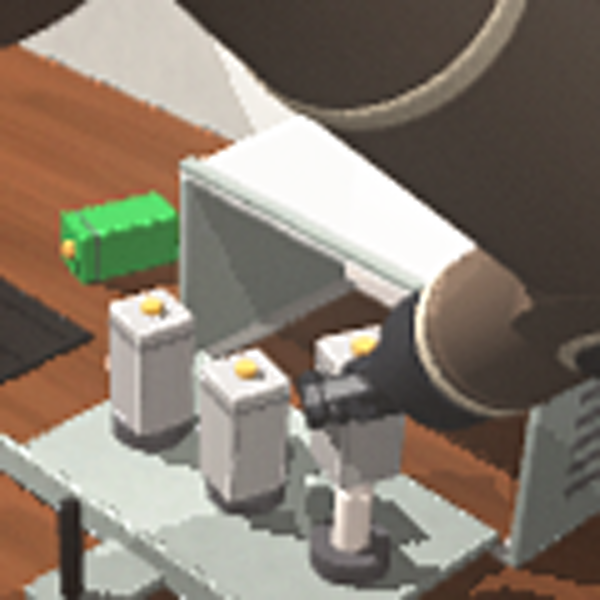

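View pics/c28.png

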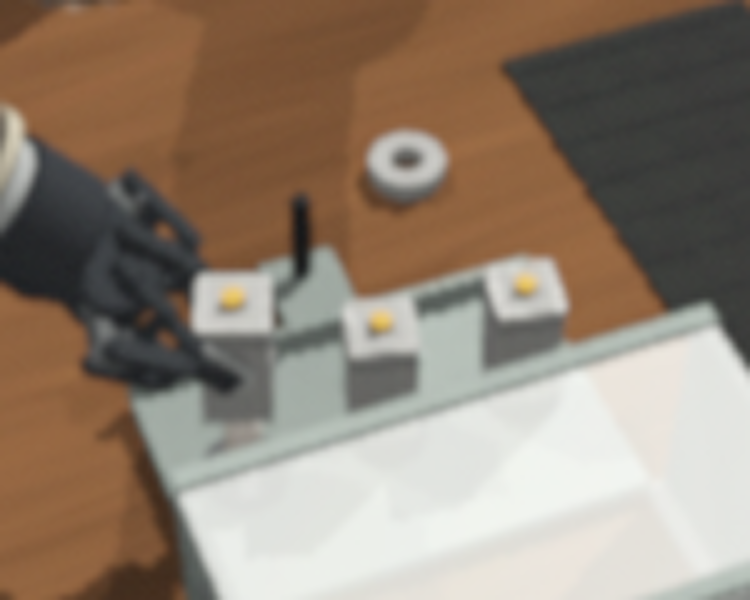

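Bowl 3's mouth is over the peg tip in both views. Now the descent.

```bash
python3 -m jog '[[0.5,6,6,0,0,0,36],[0,9,9,0,0,0,36],[0,9,9,0,0,0,36],[0,9,9,0,0,0,36],[0,6,6,0,0,0,36],[0,2,2,0,0,0,36],[0,0,0,0,0,0,36],[0,0,0,0,0,0,36]]'; python3 -m jog '[[0,1,1,0,0,0,36],[0,0,0,0,0,0,36]]';python3 -m jog '[[0,1,1,0,0,0,36],[0,0,0,0,0,0,36]]'
```

```text
time_s: 44.27
tcp_pos: [0.5827, -0.1091, 0.0722]
ee_rot: [-0.375, 0.901, -0.2, 0.084]
contact_force: [0.6, 0.9, -1.4]
width: 0.0396
time_s: 44.43
tcp_pos: [0.5828, -0.1094, 0.0711]
ee_rot: [-0.374, 0.902, -0.2, 0.084]
contact_force: [-0.1, -0.1, -0.9]
width: 0.0399
time_s: 44.6
tcp_pos: [0.5829, -0.1094, 0.07]
ee_rot: [-0.374, 0.902, -0.2, 0.084]
contact_force: [-0.2, -0.7, 1.8]
width: 0.0393
```

```bash
python3 -m jog '[[0,0.8,0.8,0,0,0,36],[0,0,0,0,0,0,36]]';python3 -m jog '[[0,0.6,0.6,0,0,0,36],[0,0,0,0,0,0,36]]'; python3 -m jog '[[0,-1.2,-1.2,0,0,0,36],[0,0,0,0,0,0,55],[0,0,0,0,0,0,60],[0,0,0,0,0,0,60],[0,0,-10,0,0,0,60],[0,0,-20,0,0,0,60],[0,0,-25,0,0,0,60],[0,0,-25,0,0,0,60]]'; python3 -m jog '[[0,0,-30,0,0,0,60],[0,-30,0,0,0,0,60],[0,-30,-5,0,0,0,60],[0,-20,-20,0,0,0,60],[0,-10,-10,0,0,0,60],[0,0,0,0,0,0,60]]'
python3 - <<'E'
from h import *
snap("side","s29",(110,430,80,290),2.4); snap("scene","c29",(90,350,130,300),3)
E
```

```text
time_s: 44.77
tcp_pos: [0.5835, -0.1095, 0.0699]
ee_rot: [-0.375, 0.901, -0.2, 0.085]
contact_force: [-1.7, -2.2, 10.5]
width: 0.0398
time_s: 44.93
tcp_pos: [0.5841, -0.1095, 0.0699]
ee_rot: [-0.375, 0.901, -0.2, 0.085]
contact_force: [-2.8, -2.4, 14.8]
width: 0.0395
time_s: 45.6
tcp_pos: [0.5577, -0.161, 0.1263]
ee_rot: [-0.375, 0.901, -0.2, 0.083]
contact_force: [0.6, -0.4, -0.2]
width: 0.0599
time_s: 46.1
tcp_pos: [0.5669, -0.1455, 0.2386]
ee_rot: [-0.373, 0.902, -0.199, 0.086]
contact_force: [-0.0, -0.7, -0.1]
width: 0.06
```

View pics/s29.png

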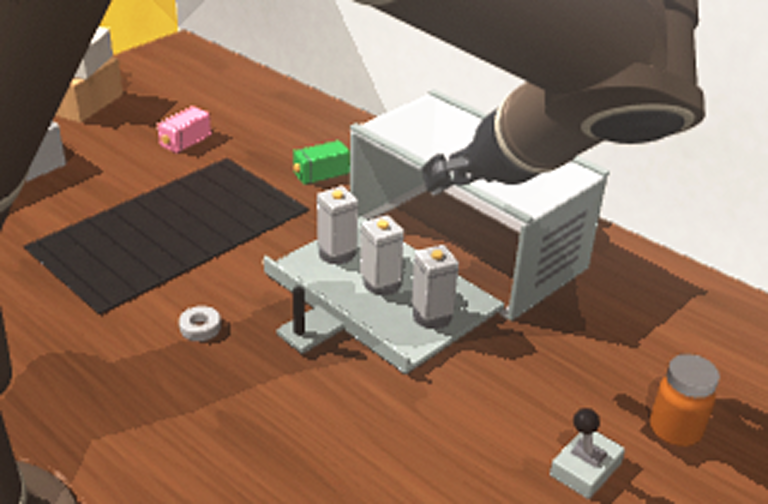

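View pics/c29.png

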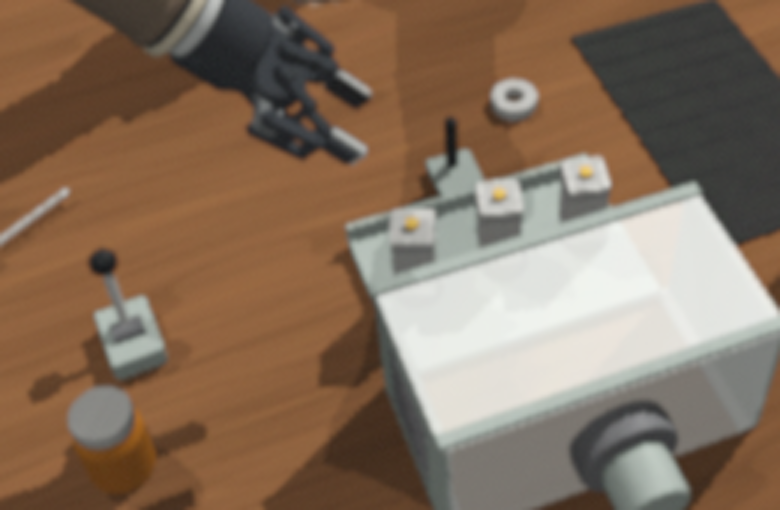

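```bash
python3 -m jog '[[0,-10,-20,0,0,0,42],[0,0,-20,-3,0,0,42],[0,0,-20,-6,0,0,42],[0,0,-10,-6,0,0,42],[0,0,0,-6,0,0,42],[0,0,0,-6,0,0,42],[0,0,0,-6,0,0,42],[0,0,0,-6,0,0,42]]'
python3 - <<'E'
from h import *
print(st()[0]["joint_positions"].round(2))
plan([.435,-.015,.20],graspR(86,0)); print(tri([(load("c29")[1],(90+452/3,130+122/3)),(load("s29")[1],(110+299/2.4,80+290/2.4))]))
E
```

```text
time_s: 46.87
tcp_pos: [0.5481, -0.1831, 0.2927]
ee_rot: [-0.049, 0.975, -0.218, 0.012]
contact_force: [-0.1, 0.3, -0.2]
width: 0.0422
[ 0.76  0.34 -0.61  1.61  0.1   1.22 -0.29]
rv [ -5.7  -1.1 -21.1] n 4 per [-1.43 -0.28 -5.29] | shift before turn [-173.9  -94.2  102.6] | after turn [-124.5 -159.8   92.7] | tcp [ 548.1 -183.1  292.7] -> [435. -15. 200.]
(array([ 0.44730736, -0.01387553,  0.07892969]), [array([-0.5,  0.6]), array([-0.6, -0.5])])
```

```bash
python3 -m jog '[[0,0,0,-1.4,-0.3,-5,42],[0,0,0,-1.4,-0.3,-5.4,42],[0,0,0,-1.4,-0.3,-5.4,42],[0,0,0,-1.4,-0.3,-5.4,42],[-20,-25,5,0,0,0,42],[-28,-36,10,0,0,0,42],[-28,-36,20,0,0,0,42],[-28,-36,20,0,0,0,42]]'; python3 -m jog '[[-16,-25,20,0,0,0,42],[-4,0,10,0,0,0,42],[0,0,0,0,0,0,42]]'
python3 - <<'E'
from h import *
snap("wrist","w30"); plan([.442,-.0155,.15],graspR(86,0))
E
```

```text
time_s: 47.53
tcp_pos: [0.4631, -0.0575, 0.2449]
ee_rot: [-0.004, 0.999, -0.034, -0.0]
contact_force: [0.5, 0.4, -0.6]
width: 0.0421
time_s: 47.78
tcp_pos: [0.4436, -0.0312, 0.2142]
ee_rot: [-0.004, 0.999, -0.032, -0.002]
contact_force: [0.0, 0.1, -0.4]
width: 0.042
rv [-0.4  0.1  0.2] n 1 per [-0.44  0.14  0.2 ] | shift before turn [ -4.3 -16.   65.7] | after turn [ -4.5 -16.5  65.6] | tcp [445.3 -32.3 215.6] -> [442.  -15.5 150. ]
```

View pics/w30.png

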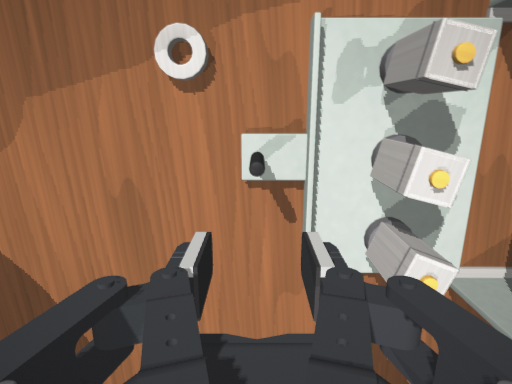

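Run:
```python
from h import *
_,c=load("w30"); p=onz(c,(257,170),.085);print(p); plan([p[0],p[1],.043],graspR(86,0))
```

```text
[ 0.44379528 -0.0181093   0.085     ]
rv [-0.4  0.1  0.2] n 1 per [-0.44  0.14  0.2 ] | shift before turn [ -2.1 -12.7 172.7] | after turn [ -2.5 -14.  172.6] | tcp [445.3 -32.3 215.6] -> [443.8 -18.1  43. ]
```

```bash
python3 -m jog '[[-1,-8,15,0,0,0,42],[-1,-7,25,0,0,0,42],[0,0,30,0,0,0,42],[0,0,30,0,0,0,42],[0,0,28,0,0,0,42],[0,0,25,0,0,0,42],[0,0,17,0,0,0,42],[0,0,0,0,0,0,42]]'; python3 -m jog '[[0,0,0,0,0,0,10],[0,0,0,0,0,0,5],[0,0,0,0,0,0,5],[0,0,0,0,0,0,5],[0,0,0,0,0,0,5]]' 50
```

```text
time_s: 48.5
tcp_pos: [0.4448, -0.0165, 0.0441]
ee_rot: [-0.004, 0.999, -0.034, -0.002]
contact_force: [-0.4, 1.2, 0.1]
width: 0.0418
time_s: 48.92
tcp_pos: [0.4466, -0.0156, 0.0481]
ee_rot: [-0.004, 0.999, -0.034, 0.002]
contact_force: [-0.2, -1.2, 1.9]
width: 0.0128
```

```bash
python3 -m jog '[[6,0,0,0,0,0,5],[12,0,0,0,0,0,5],[14,0,0,0,0,0,5],[14,0,0,0,0,0,5],[14,0,0,0,0,0,5],[14,0,0,0,0,0,5],[14,0,0,0,0,0,5],[12,0,0,0,0,0,5]]'; python3 -m jog '[[10,0,0,0,0,0,5],[8,0,0,0,0,0,5],[6,0,0,0,0,0,5],[4,0,0,0,0,0,5],[0,0,0,0,0,0,5]]'; python3 -m jog '[[4,0,0,0,0,0,5],[4,0,0,0,0,0,5]]'; python3 -m jog '[[3,0,0,0,0,0,5],[3,0,0,0,0,0,5]]'
```

```text
time_s: 49.58
tcp_pos: [0.5463, -0.0222, 0.0481]
ee_rot: [-0.003, 0.999, -0.033, 0.001]
contact_force: [-4.1, -0.3, 5.7]
width: 0.0127
time_s: 50.0
tcp_pos: [0.575, -0.024, 0.0481]
ee_rot: [-0.004, 0.999, -0.034, 0.002]
contact_force: [1.7, -1.7, 2.4]
width: 0.0128
time_s: 50.17
tcp_pos: [0.5815, -0.0245, 0.0481]
ee_rot: [-0.004, 0.999, -0.033, 0.001]
contact_force: [-3.5, -2.2, 6.9]
width: 0.0129
time_s: 50.33
tcp_pos: [0.5863, -0.0248, 0.048]
ee_rot: [-0.003, 0.999, -0.033, -0.001]
contact_force: [-16.5, -2.1, 21.9]
width: 0.0126
```

```bash
python3 -m jog '[[3,0,0,0,0,0,5],[0,0,0,0,0,0,5],[0,0,0,0,0,0,5]]';python3 -m jog '[[2,0,0,0,0,0,5],[0,0,0,0,0,0,5]]'
python3 - <<'E'
from h import *
snap("side","s31",(200,400,80,240),3.5)
E
```

```text
time_s: 50.58
tcp_pos: [0.5862, -0.0248, 0.0481]
ee_rot: [-0.003, 0.999, -0.033, -0.003]
contact_force: [-18.4, -0.7, 21.9]
width: 0.0132
time_s: 50.75
tcp_pos: [0.5861, -0.0249, 0.048]
ee_rot: [-0.002, 0.999, -0.033, -0.005]
contact_force: [-27.6, -0.8, 29.4]
width: 0.0128
```

View pics/s31.png

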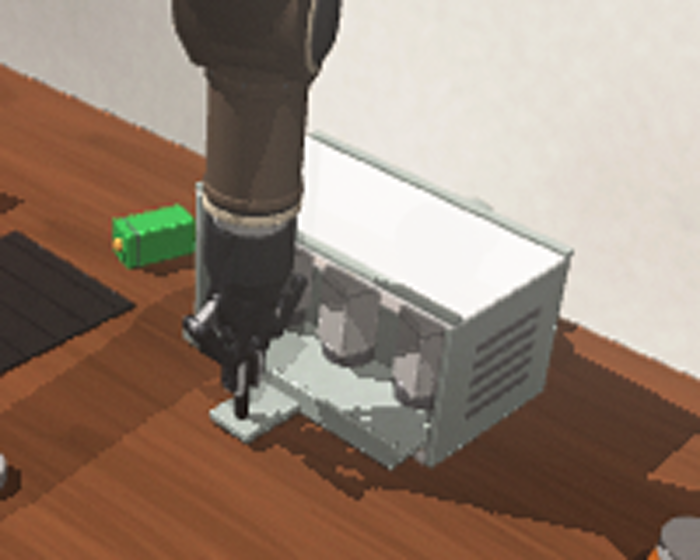

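```bash
python3 -m jog '[[-3,0,0,0,0,0,5],[-2,0,0,0,0,0,5]]'; python3 -m jog '[[0,0,0,0,0,0,20],[0,0,0,0,0,0,30],[0,0,0,0,0,0,40],[0,0,-20,0,0,0,42],[0,0,-30,0,0,0,42],[0,0,-35,0,0,0,42],[0,0,-35,0,0,0,42],[0,0,-30,0,0,0,42]]'; python3 -m jog '[[-20,0,-10,0,0,0,42],[-30,0,0,0,0,0,42],[-30,0,0,0,0,0,42],[-20,0,0,0,0,0,42],[0,0,0,0,0,0,42]]'
python3 - <<'E'
from h import *
snap("wrist","w32");snap("side","s32",(200,430,90,310),3);snap("scene","c32",(90,350,130,300),3)
_,c=load("w32");print(st()[0]["tcp_pos"])
E
```

```text
time_s: 50.97
tcp_pos: [0.5862, -0.0248, 0.0481]
ee_rot: [-0.003, 0.999, -0.033, -0.0]
contact_force: [-0.4, -0.8, 3.4]
width: 0.0126
time_s: 51.63
tcp_pos: [0.5877, -0.0253, 0.1995]
ee_rot: [-0.004, 0.999, -0.033, 0.001]
contact_force: [0.4, -0.4, 0.2]
width: 0.0422
time_s: 52.05
tcp_pos: [0.4841, -0.0188, 0.2072]
ee_rot: [-0.003, 0.999, -0.033, -0.0]
contact_force: [0.4, 0.1, -0.8]
width: 0.0418
[ 0.48841727 -0.01929149  0.20761919]
```

View pics/w32.png

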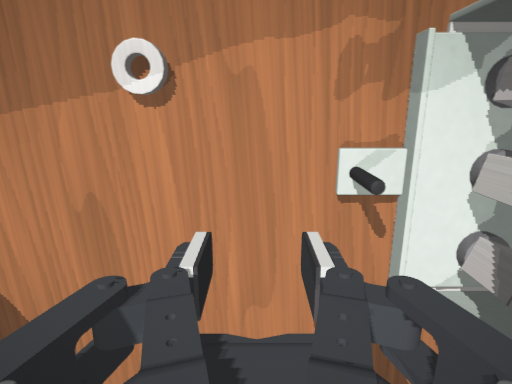

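View pics/s32.png

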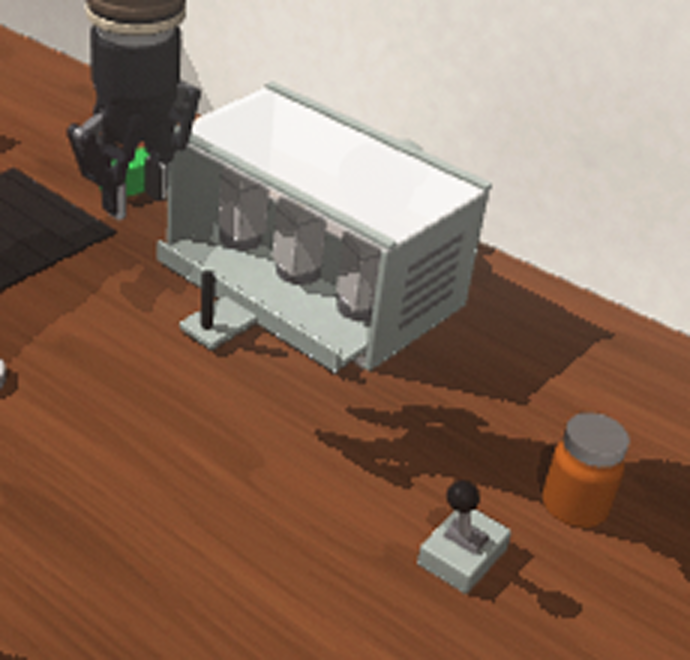

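View pics/c32.png

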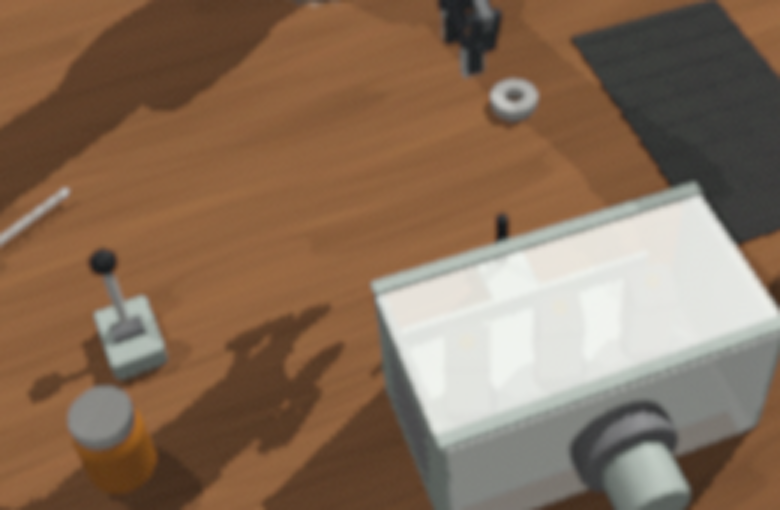

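Run:
```python
from h import *
_,a=load("c32");_,b=load("s32")
S=lambda u,v:(200+u/3,90+v/3); C=lambda u,v:(90+u/3,130+v/3)
print("ball",tri([(a,C(103,262)),(b,S(463,496))]))
print("box top corners side",[onz(b,S(*p),.025).round(4).tolist() for p in [(418,548),(466,512),(510,537),(465,577)]])
print("box top corners scene",[onz(a,C(*p),.025).round(4).tolist() for p in [(95,318),(148,297),(164,347),(116,365)]])
print("jar",onz(b,S(596,440),.09),onz(a,C(102,412),.09))
```

```text
ball (array([ 0.48794858, -0.38577276,  0.0938234 ]), [array([-0.6,  0.4]), array([-0.8, -0.4])])
box top corners side [[0.4743, -0.3656, 0.025], [0.5378, -0.3732, 0.025], [0.5391, -0.4157, 0.025], [0.475, -0.4109, 0.025]]
box top corners scene [[0.491, -0.4084, 0.025], [0.4883, -0.3562, 0.025], [0.5519, -0.3581, 0.025], [0.5524, -0.4037, 0.025]]
jar [ 0.6273584  -0.43411838  0.09      ] [ 0.64233991 -0.42357102  0.09      ]
```

```bash
python3 -m jog '[[1,20,-10,0,0,0,0],[3,40,-15,0,0,0,0],[3,40,-15,0,0,0,0],[3,40,-10,0,0,0,0],[3,40,0,0,0,0,0],[3,40,0,0,0,0,0],[3,40,0,0,0,0,0],[3,40,0,0,0,0,0]]'; python3 -m jog '[[0,8,0,0,0,0,0],[0,0,0,0,0,0,0],[0,0,0,0,0,0,0]]'
python3 - <<'E'
from h import *
snap("wrist","w33")
E
```

```text
time_s: 52.87
tcp_pos: [0.4901, -0.3208, 0.2538]
ee_rot: [-0.004, 0.999, -0.033, 0.001]
contact_force: [1.4, -0.5, 0.1]
width: 0.0001
time_s: 53.12
tcp_pos: [0.4894, -0.3264, 0.2532]
ee_rot: [-0.005, 0.999, -0.034, 0.001]
contact_force: [-0.0, 0.9, -0.1]
width: 0.0001
```

View pics/w33.png

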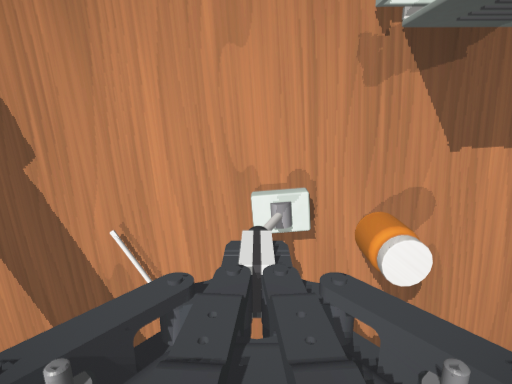

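Run:
```python
from h import *
im,c=load("w33"); cv2.imwrite("pics/w33z.png",cv2.resize(im[175:260,220:330,::-1],None,fx=6,fy=6,interpolation=cv2.INTER_CUBIC))
```

```text
(no output)
```

View pics/w33z.png

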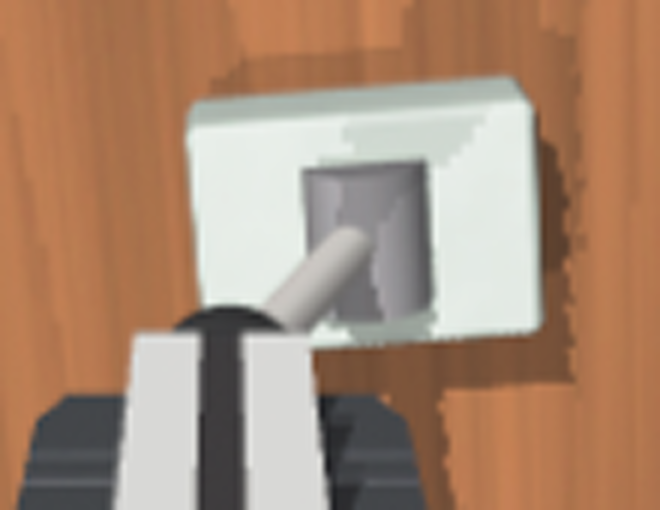

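Run:
```python
from h import *
im,c=load("w33"); f=lambda u,v,z:onz(c,(220+u/6,175+v/6),z)[:2]
A,B,E_=f(190,130,.025),f(533,103,.025),f(540,330,.025)
print(A.round(4),B.round(4),E_.round(4),"sizes",np.linalg.norm(B-A),np.linalg.norm(E_-B)); ang=np.arctan2(*(B-A)[::-1]);print("ang",np.degrees(ang))
cen=(A+E_)/2; x=np.array([np.cos(ang),np.sin(ang)]); print("centre",cen)
for s in(-1,1): print("ball",s,cen+s*.0384*x)
print("slot",f(370,242,.025)); print(proj(c,[*(cen-.0384*x),.092]))
```

```text
[ 0.4808 -0.3627] [ 0.5486 -0.3619] [ 0.5487 -0.4095] sizes 0.06773171909895949 0.047662110929687605
ang 0.7377591803982844
centre [ 0.51474001 -0.38614219]
ball -1 [ 0.47634319 -0.38663663]
ball 1 [ 0.55313682 -0.38564775]
slot [ 0.51515491 -0.38841691]
[247.96039653 237.35283978]
```

Run:
```python
from h import *
im,c=load("w33"); print(onz(c,(258.5,237),.092),onz(c,(112,232),.006)); plan([.425,-.387,.2],graspR(90.5,0)); plan([.425,-.387,.082],graspR(90.5,0))
```

```text
[ 0.48691528 -0.38698119  0.092     ] [ 0.29809679 -0.40242478  0.006     ]
rv [-0.5 -0.1 -4.3] n 1 per [-0.53 -0.08 -4.26] | shift before turn [-60.6  66.5  52.9] | after turn [-65.3  61.4  53.5] | tcp [ 489.7 -325.1  253.5] -> [ 425. -387.  200.]
rv [-0.5 -0.1 -4.3] n 1 per [-0.53 -0.08 -4.26] | shift before turn [-60.7  67.6 170.8] | after turn [-65.3  61.4 171.5] | tcp [ 489.7 -325.1  253.5] -> [ 425. -387.   82.]
```

```bash
python3 -m jog '[[0,0,0,-0.5,0,-4.3,0],[-20,15,5,0,0,0,0],[-25,22,10,0,0,0,0],[-20,24,20,0,0,0,0],[0,0,35,0,0,0,0],[0,0,35,0,0,0,0],[0,0,35,0,0,0,0],[0,0,30,0,0,0,0]]'; python3 -m jog '[[0,0,0,0,0,0,0],[0,0,0,0,0,0,0]]'
python3 - <<'E'
from h import *
plan([.425,-.387,.082],graspR(90.5,0)); snap("side","s34",(300,450,200,320),5)
E
```

```text
time_s: 53.83
tcp_pos: [0.4252, -0.386, 0.0825]
ee_rot: [0.0, 1.0, 0.005, 0.001]
contact_force: [-0.2, 0.0, -0.4]
width: 0.0002
time_s: 54.0
tcp_pos: [0.425, -0.3858, 0.0835]
ee_rot: [-0.001, 1.0, 0.006, -0.0]
contact_force: [0.6, 0.7, 1.2]
width: -0.0
rv [-0.1  0.   0.1] n 1 per [-0.08  0.02  0.13] | shift before turn [0.  1.2 1.5] | after turn [0.  1.2 1.5] | tcp [ 425.  -385.8   83.5] -> [ 425. -387.   82.]
```

View pics/s34.png

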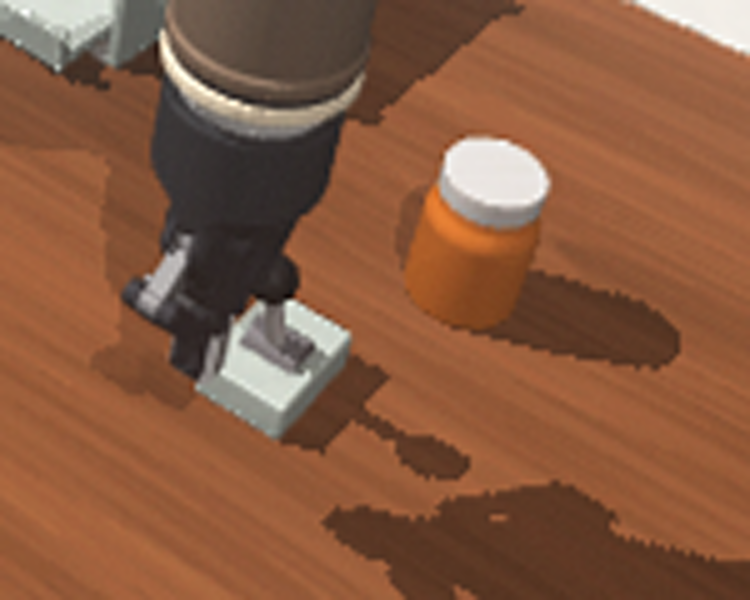

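```bash
python3 -m jog '[[5,1,1,0,0,0,0],[10,0,0,0,0,0,0],[10,0,0,0,0,0,0],[10,0,0,0,0,0,0],[10,0,0,0,0,0,0],[10,0,0,0,0,0,0]]'; python3 -m jog '[[8,0,0,0,0,0,0],[8,0,0,0,0,0,0],[8,0,0,0,0,0,0],[6,0,0,0,0,0,0],[0,0,0,0,0,0,0]]'; python3 -m jog '[[5,0,0,0,0,0,0],[4,0,0,0,0,0,0],[0,0,0,0,0,0,0]]'; python3 -m jog '[[3,0,0,0,0,0,0],[3,0,0,0,0,0,0],[0,0,0,0,0,0,0]]'
```

```text
time_s: 54.55
tcp_pos: [0.4808, -0.3883, 0.0835]
ee_rot: [0.001, 1.0, 0.004, 0.001]
contact_force: [-1.4, 0.1, 0.1]
width: 0.0002
time_s: 54.97
tcp_pos: [0.5111, -0.3875, 0.0829]
ee_rot: [0.0, 1.0, 0.005, 0.001]
contact_force: [0.2, 0.8, 0.4]
width: 0.0001
time_s: 55.22
tcp_pos: [0.5192, -0.3879, 0.0831]
ee_rot: [0.0, 1.0, 0.004, 0.001]
contact_force: [-0.1, -0.3, -0.2]
width: 0.0002
time_s: 55.47
tcp_pos: [0.525, -0.3879, 0.0832]
ee_rot: [0.001, 1.0, 0.004, 0.001]
contact_force: [0.8, -1.0, -0.1]
width: 0.0001
```

```bash
python3 -m jog '[[3,0,0,0,0,0,0],[3,0,0,0,0,0,0],[0,0,0,0,0,0,0]]'; python3 -m jog '[[3,0,0,0,0,0,0],[2,0,0,0,0,0,0],[0,0,0,0,0,0,0]]'
python3 - <<'E'
from h import *
snap("side","s35",(300,450,200,320),5);snap("scene","c35",(90,200,190,300),5)
E
```

```text
time_s: 55.72
tcp_pos: [0.5281, -0.3882, 0.0828]
ee_rot: [0.0, 1.0, 0.004, -0.002]
contact_force: [-8.9, 1.2, 5.7]
width: 0.0002
time_s: 55.97
tcp_pos: [0.5288, -0.3883, 0.0826]
ee_rot: [-0.0, 1.0, 0.003, -0.006]
contact_force: [-22.5, 3.3, 14.7]
width: -0.0
```

View pics/s35.png

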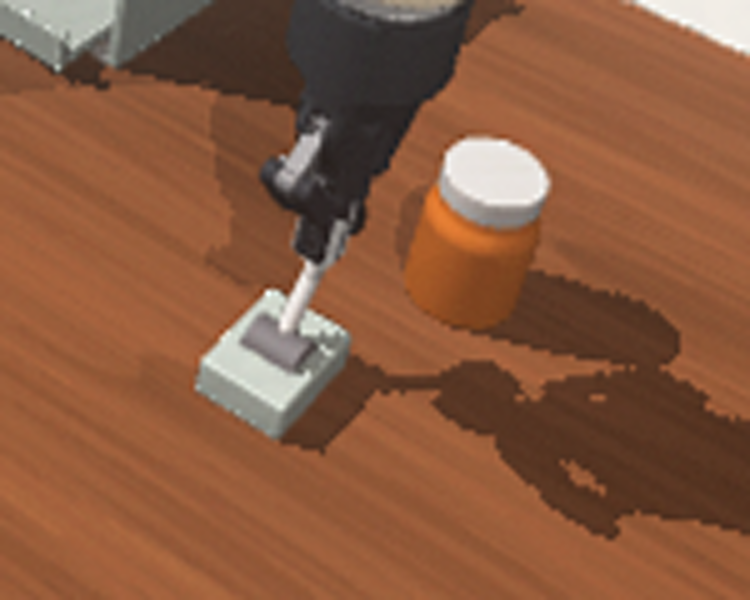

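View pics/c35.png

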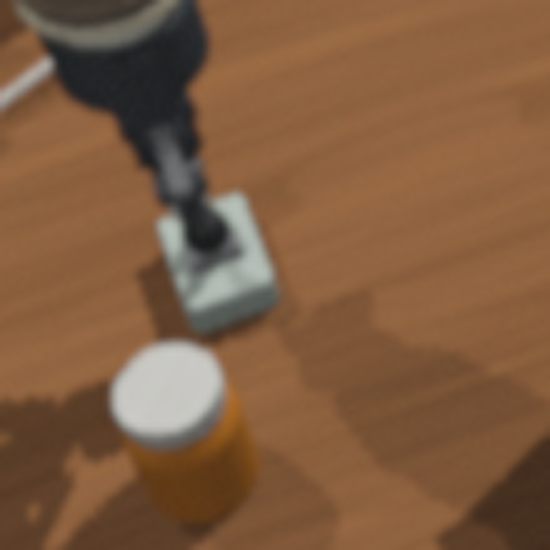

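```bash
python3 -m jog '[[-8,0,0,0,0,0,0],[-15,0,0,0,0,0,0],[-25,0,0,0,0,0,0],[-25,0,0,0,0,0,0],[-10,0,-20,0,0,0,0],[0,0,-35,0,0,0,0],[0,0,-35,0,0,0,0],[0,0,-35,0,0,0,0]]'; python3 -m jog '[[0,-20,-20,0,0,0,0],[0,-30,0,0,0,0,0],[0,-30,0,0,0,0,0],[0,0,0,0,0,0,0]]'
python3 - <<'E'
from h import *
snap("side","s36",(190,450,90,310),2.9);snap("scene","c36",(90,350,130,300),3); snap("wrist","w36")
_,a=load("c36")
E
```

```text
time_s: 56.73
tcp_pos: [0.4524, -0.3883, 0.2097]
ee_rot: [0.0, 1.0, 0.004, 0.001]
contact_force: [0.8, -1.2, -0.2]
width: -0.0
time_s: 57.07
tcp_pos: [0.4533, -0.3021, 0.2294]
ee_rot: [0.0, 1.0, 0.008, 0.002]
contact_force: [0.2, 0.7, -0.2]
width: 0.0003
```

View pics/s36.png

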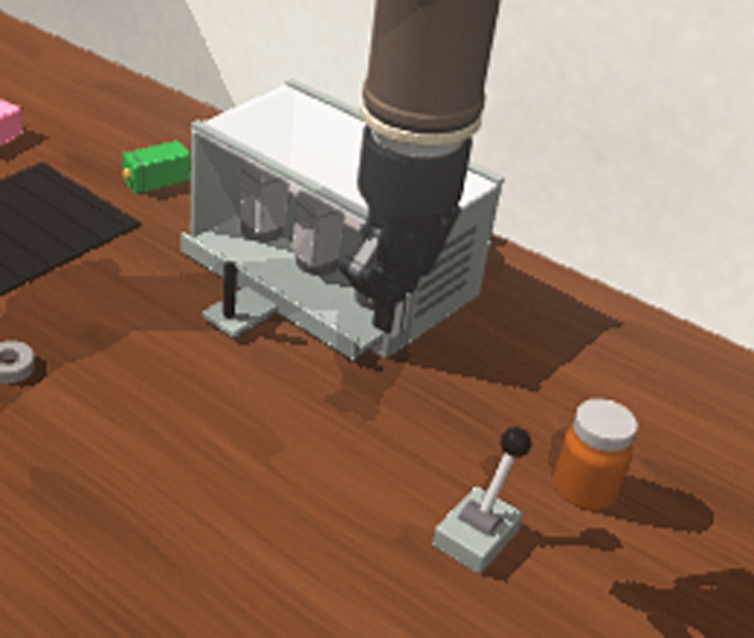

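View pics/c36.png

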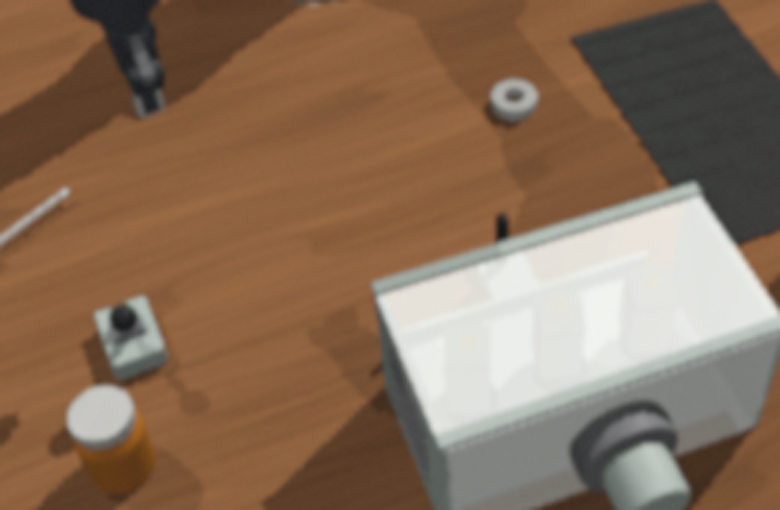

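View pics/w36.png

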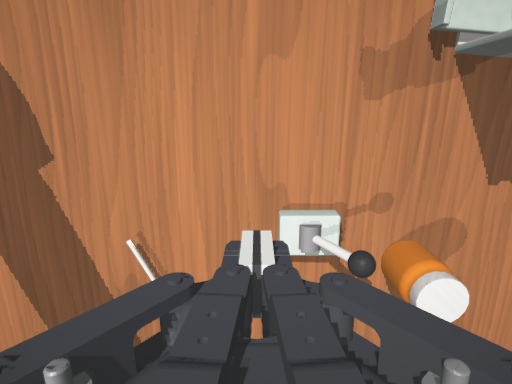

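```bash
python3 -m jog '[[0,-30,-10,0,0,0,0],[0,-40,-10,0,0,0,0],[0,-40,-10,0,0,0,0],[0,-40,-10,0,0,0,0],[-10,-40,-5,0,0,0,0],[-10,-40,0,0,0,0,0],[-10,-30,0,0,0,0,0],[0,0,0,0,0,0,0]]'
python3 - <<'E'
from h import *
_,c=load("w36"); print("ball",onz(c,(361,263),.092))
im,_=snap("side","s37",(240,420,100,300),3.8)
_,a=load("c36");_,b=load("s36"); print(tri([(a,(90+124/3,130+318/3)),(b,(190+515/2.9,90+441/2.9))]))
E
```

```text
time_s: 57.88
tcp_pos: [0.4186, -0.0435, 0.2733]
ee_rot: [0.0, 1.0, 0.007, 0.001]
contact_force: [0.7, 0.0, 0.5]
width: 0.0001
ball [ 0.55183441 -0.38543619  0.092     ]
(array([ 0.55493649, -0.38420616,  0.08934238]), [array([-0.6,  0.4]), array([-0.7, -0.3])])
```

View pics/s37.png

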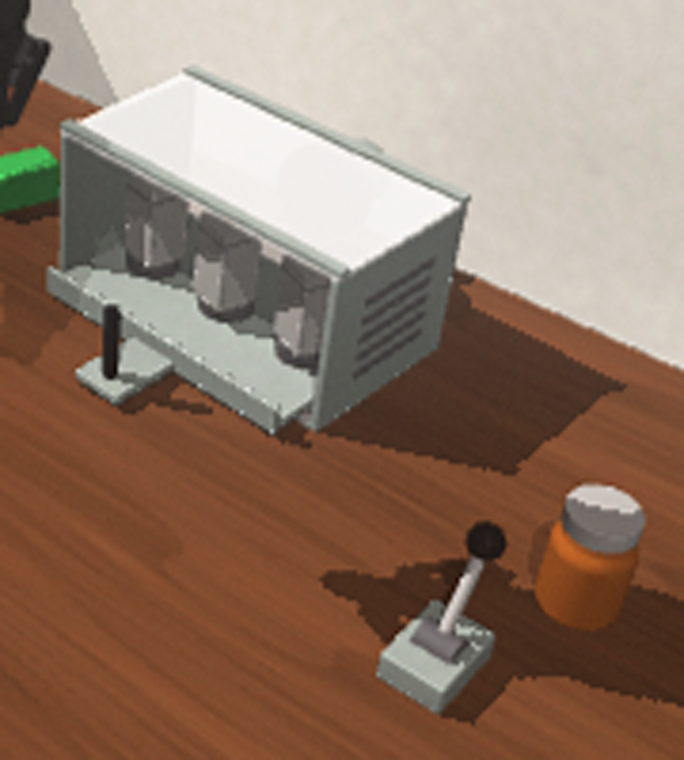

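The picture shows all three bowls upright on their collars under the hood. The lip is 30 mm in front of the hood, as it should be when shut, and the lever leans to the on side. Handing in.

Run:
```python
from bench import r
r.job_done(); print(r.read_state()["time_s"])
```

```text
the job is handed in; nothing more can be done
the job is handed in; nothing more can be done
```

The job is done and handed in at about 58 s. All three bowls are upside down on their own pegs, the tray is home, and the blower lever is fully on. I pulled the tray right out first, and threw the lever only after pushing the tray home.

**Last checks**
- **Bowls:** each went down until I felt contact of 15–28 N at its collar. The last side picture shows all three upright on their collars under the hood.
- **Tray:** it travelled 150 mm from the outer stop to the inner stop, and I felt it hit the inner stop.
- **Switch:** I pushed the lever until it hit its stop. I measured the ball at x = 0.552 m, against 0.553 m expected for fully on.
- **Bystanders:** I left the jar, screwdriver, bearing and the green and pink look-alikes alone. I never saw a bowl knocked aside.

**What went wrong or disagreed**
- **First grasp:** it would have needed a tool angle the arm could not reach over the pegs. I set that bowl back on the mat and picked it up again at a steeper angle.
- **Tray creep:** pressing the first two bowls down pushed the tray about 6.5 mm towards shut. I corrected for that when placing the third bowl.
- **Camera views:** the scene and side cameras disagreed by 10–15 mm on bench positions, so for precise work I used the wrist camera or combined views.
- **Off position of the lever:** the ball measured about 10 mm nearer upright than the given geometry predicts. I did not find out why.

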